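# Load the curing carousel with earring cards, one index at a time

## Task

Load every earring card on the bench into the curing carousel. First turn the turret counter-clockwise (seen from above) to the next hole so that its plunger drops in and a nest stands in the gate; then, card by card, slide a card flat through the gate fully home into that nest, pull the plunger, turn the turret counter-clockwise one hole towards the lamp and let the plunger lock, leaving no nest out. Index like this after the last card too, so that an empty nest ends up in the gate with the plunger home in its hole, and leave everything else on the bench where it is.

Things in the scene. Friction and masses are not known exactly. Their poses are not given: they have to be found in the camera images.
- card0: Flat wooden earring card, teal inlays and a brass stripe: 76 mm long (x), 36 mm wide (y), 8 mm thick (z), about 30 g, alike at both ends and on both faces. Starts flat on the table. Origin: centre of its volume. May be absent.
- card1: Flat wooden earring card, red inlays and a brass stripe: 76 mm long (x), 36 mm wide (y), 8 mm thick (z), about 30 g, alike at both ends and on both faces. Starts flat on the table. Origin: centre of its volume. May be absent.
- card2: Flat wooden earring card, blue inlays and a brass stripe: 76 mm long (x), 36 mm wide (y), 8 mm thick (z), about 30 g, alike at both ends and on both faces. Starts flat on the table. Origin: centre of its volume. May be absent.
- card3: Flat wooden earring card, green inlays and a brass stripe: 76 mm long (x), 36 mm wide (y), 8 mm thick (z), about 30 g, alike at both ends and on both faces. Starts flat on the table. Origin: centre of its volume. May be absent.
- card4: Flat wooden earring card, orange inlays and a brass stripe: 76 mm long (x), 36 mm wide (y), 8 mm thick (z), about 30 g, alike at both ends and on both faces. Starts flat on the table. Origin: centre of its volume. May be absent.
- carousel: Fixed frame of the curing carousel: base disc 320 mm across, 12 mm thick; origin on the table at its axis, z up, gate towards -x. Fixed steel index plate at the centre, 124 mm across, top at 56 mm height, six brass-bushed holes 60 degrees apart, 50 mm from the axis. White lamp head at azimuth -60 degrees: from 115 mm off the axis outwards, height 102 to 139 mm, post at radius 186 mm.
- gate (a point): Middle of the gate, 155 mm from the axis, 34 mm above the table (height of the nests' floor); loading is level, straight to the axis. A clear guard ring (inner radius 150 mm, top at 62 mm height) closes off the rest. The gate is 120 mm wide, 110 mm at the outer ends of its flared edge plates (radius 172 mm, top at 60 mm height).
- turret (a joint): Turret angle (rad), growing counter-clockwise seen from above; no end stops, friction about 0.06 N m. At whole 60 degree steps the pin stands over a hole and a nest exactly in the gate: nest0 at 0, nest1 at 1.047, nest2 at 2.094, nest3 at 3.142, nest4 at 4.189 (six in all, alike). Starts between holes, 0.30 to 0.78 short of 0. With the pin home it has about 0.01 rad of play.
- plunger (a joint): Lift (m) of the spring index plunger on the turret's arm: 0 = pin home, 8 mm deep in a hole; about 0.008 = pin riding on the plate between holes (as at the start); 0.018 = fully up. The spring pulls down with 5 N at 0 and 9 N fully up. The pin's end is round, 8 mm thick, and finds a hole by itself within 2 mm.
- knob_mid (a point): Middle of the red plunger knob: upright cylinder 26 mm across, 24 mm tall, 50 mm from the axis, at carousel azimuth 90 degrees + turret angle; 100 mm above the table when the pin is home. Moved sideways it turns the turret. It swivels about its own vertical axis, so a grip need not turn while carrying it round. The arm's top is at 78 mm height.
- nest0_home (a point): Centre of a card fully home in nest0; turns with the turret; 108 mm from the axis, 38 mm above the table. Each nest is a level slot open outwards: floor 34 mm above the table, 40 mm wide between side walls, 11 mm high under two lips along its sides, tops at 50 mm height; the empty middle is open above.
- nest1_home (a point): Centre of a card fully home in nest1; turns with the turret; 108 mm from the axis, 38 mm above the table. Slot walls run 70 to 106 mm from the axis, the mouth flares on all four sides (5 mm each way) out to about 118 mm; an orange stop closes the inner end at 70 mm.
- nest2_home (a point): Centre of a card fully home in nest2; turns with the turret; 108 mm from the axis, 38 mm above the table. A card against the stop sticks out of the mouth, its outer end 146 mm from the axis; grip it there by its long edges.
- nest3_home (a point): Centre of a card fully home in nest3; turns with the turret; 108 mm from the axis, 38 mm above the table. The nests' floor ends 108 mm from the axis, with a short ramp down to 28 mm height at 118 mm; under a card's overhanging end it is free down to the base disc, 12 mm above the table.
- nest4_home (a point): Centre of a card fully home in nest4; turns with the turret; 108 mm from the axis, 38 mm above the table. Same make as the others.
- spool_small: Small white wire spool among the cards, 38 mm across, 34 mm tall; leave it where it is. Origin at the centre of its underside.
- spool_big: Larger white spool of copper wire, 60 mm across, 75 mm tall; leave it. Origin at the centre of its underside.
- pliers_red: Pliers with red handles, about 150 mm long, 12 mm high; leave them. Origin at the centre of its underside.
- pliers_orange: Pliers with orange handles, about 150 mm long, 12 mm high; leave them. Origin at the centre of its underside.
- dish: Black round dish with bead bracelets, 150 mm across, 22 mm high; leave it. Origin at the centre of its underside.
- earring_stand: Upright wooden earring stand, 40 x 60 mm, 64 mm tall; leave it. Origin at the centre of its underside.
- shell_bowl: Small white bowl, 64 mm across, 28 mm tall; leave it. Origin at the centre of its underside.

How it is judged:
On the way, in this order (a step that is already met when the one before it is completed fails the run):
1. the turret is turned on to its first hole and the plunger has dropped in, nest0 in the gate (value of joint plunger below 0.002 m and y of nest0_home in the frame of carousel between -0.0055 and 0.0055 m and x of nest0_home in the frame of carousel below 0 m), for 0.2 s.
2. a card is fully home in nest0 at the gate, with the plunger locked (all of step 1 and distance between any of card0, card1, card2, card3, card4 and nest0_home below 0.006 m), for 0.2 s.
3. the turret is one hole on and locked, with a card still home in nest0 (value of joint plunger below 0.002 m and x of nest0_home in the frame of carousel between -0.059 and -0.049 m and y of nest0_home in the frame of carousel below 0 m and distance between any of card0, card1, card2, card3, card4 and nest0_home below 0.006 m), for 0.2 s.
4. a card is fully home in nest1 at the gate, with the plunger locked (value of joint plunger below 0.002 m and y of nest1_home in the frame of carousel between -0.0055 and 0.0055 m and x of nest1_home in the frame of carousel below 0 m and distance between any of card0, card1, card2, card3, card4 and nest1_home below 0.006 m), for 0.2 s.
At the end, for the whole second after the job is handed in: Every card present is at rest, its centre within 6 mm of fully home; the cards fill nest0, nest1, ... without a gap; the last filled nest stands one 60 degree step past the gate counter-clockwise (within 3 degrees), the plunger in its hole (lift under 2 mm) ((distance between card0 and nest0_home below 0.006 m or distance between card0 and nest1_home below 0.006 m or distance between card0 and nest2_home below 0.006 m or distance between card0 and nest3_home below 0.006 m or distance between card0 and nest4_home below 0.006 m) and (distance between card1 and nest0_home below 0.006 m or distance between card1 and nest1_home below 0.006 m or distance between card1 and nest2_home below 0.006 m or distance between card1 and nest3_home below 0.006 m or distance between card1 and nest4_home below 0.006 m) and (distance between card2 and nest0_home below 0.006 m or distance between card2 and nest1_home below 0.006 m or distance between card2 and nest2_home below 0.006 m or distance between card2 and nest3_home below 0.006 m or distance between card2 and nest4_home below 0.006 m) and (distance between card3 and nest0_home below 0.006 m or distance between card3 and nest1_home below 0.006 m or distance between card3 and nest2_home below 0.006 m or distance between card3 and nest3_home below 0.006 m or distance between card3 and nest4_home below 0.006 m) and (distance between card4 and nest0_home below 0.006 m or distance between card4 and nest1_home below 0.006 m or distance between card4 and nest2_home below 0.006 m or distance between card4 and nest3_home below 0.006 m or distance between card4 and nest4_home below 0.006 m) and value of joint plunger below 0.002 m and ((distance between any of card0, card1, card2, card3, card4 and nest0_home below 0.006 m and distance between any of card0, card1, card2, card3, card4 and nest1_home below 0.006 m and distance between any of card0, card1, card2, card3, card4 and nest2_home below 0.006 m and not (distance between any of card0, card1, card2, card3, card4 and nest3_home below 0.006 m) and not (distance between any of card0, card1, card2, card3, card4 and nest4_home below 0.006 m) and x of nest2_home in the frame of carousel between -0.059 and -0.049 m and y of nest2_home in the frame of carousel below 0 m) or (distance between any of card0, card1, card2, card3, card4 and nest0_home below 0.006 m and distance between any of card0, card1, card2, card3, card4 and nest1_home below 0.006 m and distance between any of card0, card1, card2, card3, card4 and nest2_home below 0.006 m and distance between any of card0, card1, card2, card3, card4 and nest3_home below 0.006 m and not (distance between any of card0, card1, card2, card3, card4 and nest4_home below 0.006 m) and x of nest3_home in the frame of carousel between -0.059 and -0.049 m and y of nest3_home in the frame of carousel below 0 m) or (distance between any of card0, card1, card2, card3, card4 and nest0_home below 0.006 m and distance between any of card0, card1, card2, card3, card4 and nest1_home below 0.006 m and distance between any of card0, card1, card2, card3, card4 and nest2_home below 0.006 m and distance between any of card0, card1, card2, card3, card4 and nest3_home below 0.006 m and distance between any of card0, card1, card2, card3, card4 and nest4_home below 0.006 m and x of nest4_home in the frame of carousel between -0.059 and -0.049 m and y of nest4_home in the frame of carousel below 0 m)) and linear speed of each of card0, card1, card2, card3, card4 below 0.02 m/s); the robot touches nothing.
It fails at once if something else on the bench was moved more than 30 mm or tipped over (distance of any of spool_small, spool_big, pliers_red, pliers_orange, dish, earring_stand, shell_bowl from where it was at the start of the episode above 0.03 m or angle between any of spool_small, spool_big, pliers_red, pliers_orange, dish, earring_stand, shell_bowl's own z axis and vertical above 0.6 rad).
Of card0, card1, card2, card3, card4 only 3 to 5 are there at a start; the rules pass over those that are not, and their reading is None.
At some moment in a run one of card0, card1, card2, card3, card4 may be knocked a few centimetres aside while the robot is not near it.
Once in a run the grip may slacken for a moment while it holds something.
It also fails if it takes over 210 s, if anything falls off the work surface, if the arm or the gripper's body presses on something with over 40 N, if the wrist force passes 120 N, or if a joint passes its speed limit or range.

## Robot

A 7-joint arm with a two-finger parallel gripper is mounted at the origin on the work surface. World frame = base frame: x ahead of the robot, y to its left, z up, the work surface at z = 0. Lengths are in m, angles in rad, forces in N, time in s.
With the tool pointing down it reaches from about 0.4 to 0.85 m from the base axis. Payload 6.9 kg.
Tool frame: the origin (TCP) lies between the finger pads; the fingertips stand 25 mm ahead of it and the grasp point (between the pads) lies 6 mm ahead of it; z points along the fingers, x is the direction in which the jaws open and shut, and the axes are right-handed (so a half turn about z gives the same grasp; the last joint's range is limited). The gripper opens to 85 mm and grips with 20 to 120 N. Pads are 22 mm wide; open, the fingers measure 114 mm over their backs; the gripper's body (76 mm by 85 mm) begins 54 mm behind the grasp point. The pads swing forward as they close: fully open they stand 13 mm farther back than shut.
Start: joints at [-1.079, 0.507, -0.238, 1.5, 0.126, 1.149, -0.155], TCP at [0.235, 0.579, 0.256] pointing down, gripper open.
Joint ranges: [-3.08, 3.08], [-0.24, 2.05], [-1.43, 1.35], [0, 2.5], [-1.52, 4.66], [0.17, 1.96], [-2.89, 2.89]. Speed limits (rad/s): [2.39, 2.39, 3.14, 3.14, 3.14, 3.14, 3.14].

## Interface

Orientations are given as a unit quaternion [w, x, y, z].
In Python, from plant import * gives the robot as it stands.
- The arm moves only by the tool jog_arm, never from a script. Its argument "rows" is one flat list of numbers, 7 for each row, row after row: the shift along the tool's x, y, z in mm, then the turn, a rotation vector about the tool's x, y, z in rad, then the opening, from 0 (shut) to 1 (fully open). In form: [x, y, z, wx, wy, wz, hand, x, y, z, wx, wy, wz, hand, ...]. A call has 1 to 12 rows; each row is the pose to reach, as a shift and turn from the pose commanded when the call began, along the tool's axes at that moment; what a row does not reach only later rows make up. A row lasts 1/12 s, in which the tool goes at most 41.7 mm and 7.16 degrees, less where a joint would pass 70% of its speed; a pose out of reach is approached as far as the arm can. A call with a gripper value outside its range is refused whole. The fingers move at their own pace and stop on an object; the grip force is fixed at half the most. Time passes only in rows, so rows that repeat a pose let the fingers close. It gives the time, the measured TCP pose, the force and the opening at its end, in the units of the state.
- get_obs(): the state, without advancing time (a new reading comes with each control period).
- get_image(name): name is "scene" or "top"; returns a dict with "image" (420x560x3 uint8, red, green, blue), "depth" (420x560 float32, m along the optical axis (not along the pixel's ray), 0 where there is no reading), "intrinsics" (3x3 intrinsics, pixels), "T" (4x4, takes a point from camera to world coordinates). Camera axes: x right, y up, looking along -z (the intrinsics and any distortion apply to the point x, -y, -z); pixel columns grow to the right and rows downward; lengths in m; the calibration is good to about 2 mm. A picture is of the moment at which its call begins.
- hand_in(): hands the job in, once; it reports no verdict.
The state is a dict: "t": time; "qpos": joint angles; "qvel": joint speeds; "joint_torque": joint torques, N m; "position": TCP position; "tcp_rot": TCP orientation; "contact_force": force on the tool from outside, world axes, zero at the start; "ft_torque": the same for the moment, N m; "width": finger opening in m.
Only numpy, scipy, OpenCV 4.12 (cv2) and the standard library are available. Lean on these libraries where they do the work, as an engineer would, in place of code of your own. Each camera call takes 0.05 s, during which the arm holds its last target. There are 200 camera calls.

## Working session

There is one attempt and no reset: what is moved stays moved. The work goes in short steps, Python scripts to look and compute and a tool call to move; the robot and the scene stay as the last step left them, time stands still between calls to the robot, and variables do not carry over. Pictures are saved under pics/ and viewed, about 12 in all and at most 16, crops included, and the job is handed in when it is done.

Besides the shell and the picture viewer there is one more tool, called after "Emit:" as name(argument=value, ...) on one line, values as JSON. jog_arm: Moves the arm, as the interface text tells. Its arguments: {"type":"object","properties":{"rows":{"type":"array","items":{"type":"number"}}},"required":["rows"]}

```bash
mkdir -p pics; ls
python3 - <<'E'
from plant import *
import cv2,numpy as np
o=get_obs();print(o)
for n in("scene","top"):
    d=get_image(n);np.savez(f"{n}0.npz",**d)
    cv2.imwrite(f"pics/{n}0.png",d["image"][:,:,::-1]);print(n,d["intrinsics"],d["T"],d["depth"].min(),d["depth"].max())
E
```

```text
pics
{'t': 0.0, 'qpos': array([-1.07948152,  0.50832114, -0.23752991,  1.5012101 ,  0.12570596,
        1.14889616, -0.15478892]), 'qvel': array([ 3.18350393e-04,  6.93937123e-04,  3.68460245e-04, -1.66065738e-03,
       -1.65276966e-03, -1.64258863e-03,  8.12164987e-05]), 'joint_torque': array([ 2.77973131e-04, -6.20596290e+01, -2.18640648e+00, -2.49658209e+01,
        1.27673656e-02,  1.21182439e-02, -1.99550072e-05]), 'position': array([0.23508131, 0.57856979, 0.25541353]), 'tcp_rot': array([ 5.33551885e-04,  8.29539662e-01,  5.58447042e-01, -7.51706051e-04]), 'contact_force': array([-0.37529403,  0.12749359,  0.03814416]), 'ft_torque': array([-0.01959486,  0.06686578, -0.01854189]), 'width': 0.08515210976203648}
scene [[387.59379981   0.         280.825963  ]
 [  0.         387.59379981 204.39236069]
 [  0.           0.           1.        ]] [[-0.87304837 -0.30033309  0.38416998  1.03343003]
 [ 0.48723007 -0.50522034  0.71229156  0.86948419]
 [-0.01983424  0.80904416  0.5874131   0.79568575]
 [ 0.          0.          0.          1.        ]] 0.0 3.9970934
top [[425.87510922   0.         280.46782427]
 [  0.         425.87510922 211.87910537]
 [  0.           0.           1.        ]] [[-0.00714342  0.99521002 -0.0974987   0.44063662]
 [-0.99988151 -0.00577918  0.01426763  0.02919317]
 [ 0.01363583  0.09758907  0.99513338  1.27047228]
 [ 0.          0.          0.          1.        ]] 0.0 2.1700625
```

View pics/top0.png

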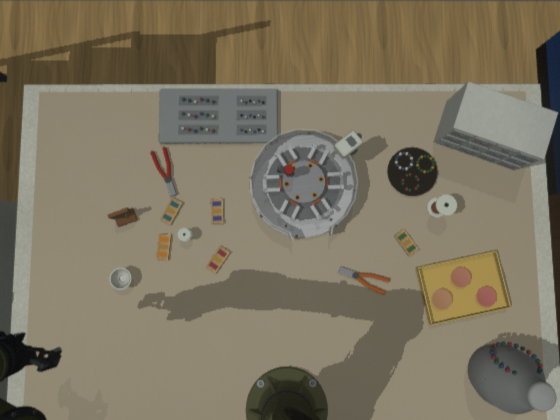

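View pics/scene0.png

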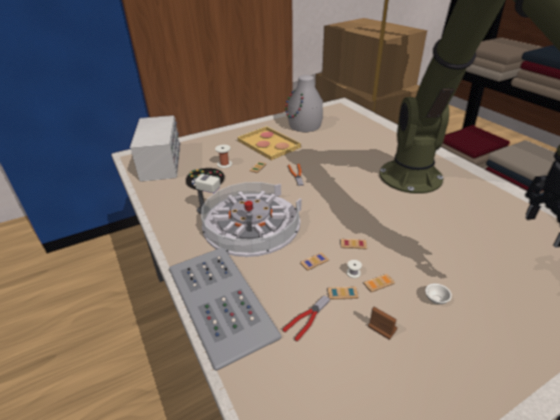

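```bash
cat > h.py <<'E'
import numpy as np,cv2
def ray(d,uv):
    K,T=d["intrinsics"],d["T"];uv=np.atleast_2d(np.asarray(uv,float))
    v=np.c_[(uv[:,0]-K[0,2])/K[0,0],-(uv[:,1]-K[1,2])/K[1,1],-np.ones(len(uv))]
    return T[:3,3],v@T[:3,:3].T
def onplane(d,uv,z):
    o,v=ray(d,uv);return o+v*((z-o[2])/v[:,2])[:,None]
def proj(d,p):
    K,T=d["intrinsics"],d["T"];c=(np.atleast_2d(p)-T[:3,3])@T[:3,:3]
    return np.c_[K[0,2]+K[0,0]*c[:,0]/-c[:,2],K[1,2]-K[1,1]*c[:,1]/-c[:,2]]
def tri(d1,p1,d2,p2):
    o1,v1=ray(d1,p1);o2,v2=ray(d2,p2);v1=v1[0]/np.linalg.norm(v1);v2=v2[0]/np.linalg.norm(v2)
    s=np.linalg.lstsq(np.c_[v1,-v2],o2-o1,rcond=None)[0]
    a=o1+v1*s[0];b=o2+v2*s[1];return (a+b)/2,np.linalg.norm(a-b)
E
python3 - <<'E'
import numpy as np,cv2
from h import *
t=dict(np.load("top0.npz"));s=dict(np.load("scene0.npz"))
c=cv2.resize(t["image"][125:245,240:365],None,fx=4.8,fy=4.8,interpolation=cv2.INTER_CUBIC)
e=cv2.resize(t["image"][190:275,150:240],None,fx=2.2,fy=2.2,interpolation=cv2.INTER_CUBIC)
f=cv2.resize(s["image"][180:250,190:310],None,fx=1.6,fy=1.6,interpolation=cv2.INTER_CUBIC)
im=np.zeros((600,800,3),np.uint8);im[:576,:600]=c;im[:e.shape[0],602:800]=e[:, :198];im[300:300+f.shape[0],602:602+f.shape[1]]=f
cv2.imwrite("pics/crop0.png",im[:,:,::-1])
for n,d in(("top",t),("scene",s)):
    H=cv2.cvtColor(d["image"],cv2.COLOR_RGB2HSV)
    m=((H[:,:,1]>130)&(H[:,:,2]>40)).astype(np.uint8)
    k,l,st,ce=cv2.connectedComponentsWithStats(m)
    for i in range(1,k):
        if 4<st[i,4]<400:
            x=H[l==i].mean(0); print(n,ce[i].round(1),st[i,4],x.round())
P=onplane(t,[[200,130],[500,30]],0);print(P)
E
```

```text
top [166.9 161.7] 103 [  3. 169. 114.]
top [157.2 164.3] 95 [  3. 171. 117.]
top [421.  156.5] 8 [ 22. 150. 100.]
top [430.3 158. ] 7 [ 22. 149. 100.]
top [289.1 168.4] 84 [  3. 167. 119.]
top [313.7 161.5] 13 [ 10. 149. 119.]
top [417. 165.] 9 [ 22. 151.  98.]
top [432.1 166.9] 8 [ 22. 151. 100.]
top [424.  171.2] 10 [ 22. 149.  96.]
top [326.1 181.3] 10 [ 11. 151. 101.]
top [280. 183.] 9 [ 11. 166. 135.]
top [315.9 201.1] 14 [ 11. 151. 122.]
top [292.4 202.3] 14 [ 10. 153. 120.]
top [433.  208.8] 5 [ 10. 132.  91.]
top [117.8 212.7] 47 [ 14. 137. 100.]
top [170.6 210.6] 29 [ 20. 142. 138.]
top [216.4 210.5] 31 [ 20. 139. 139.]
top [125.5 219.8] 96 [ 14. 135.  93.]
top [163.8 238.8] 51 [ 16. 167. 158.]
top [406.4 242.1] 29 [ 20. 141. 137.]
top [163.2 246.4] 32 [ 20. 141. 140.]
top [161.8 253.7] 50 [ 16. 167. 157.]
top [221.3 252.6] 7 [178. 132. 115.]
top [217.3 259. ] 29 [ 20. 142. 141.]
top [213.2 265.3] 13 [178. 132. 115.]
top [372.  281.4] 223 [ 12. 172. 131.]
top [420.6 278.4] 5 [ 22. 131. 123.]
top [492.8 356.4] 5 [178. 138.  94.]
top [539.1 364.7] 7 [177. 139.  82.]
top [507. 
[... 245 characters left out ...]
.7] 142 [175. 181.  55.]
scene [248.2 205. ] 57 [  4. 169. 132.]
scene [229.4 213.6] 5 [  9. 143. 141.]
scene [237.3 224.3] 9 [  9. 156. 140.]
scene [261.7 223.9] 13 [  9. 155. 151.]
scene [346.1 241.9] 8 [177. 140. 147.]
scene [353.2 242.9] 15 [ 18. 139. 182.]
scene [360.9 243.1] 8 [177. 143. 147.]
scene [314.2 259.8] 16 [ 18. 138. 183.]
scene [386.  279.3] 45 [ 14. 161. 200.]
scene [379.  281.6] 23 [ 18. 140. 181.]
scene [372.1 284.4] 46 [ 14. 161. 202.]
scene [342.5 291.7] 23 [ 18. 139. 184.]
scene [350.8 291.2] 5 [ 95. 138. 117.]
scene [301.5 322.5] 277 [  2. 171. 156.]
scene [384.  323.5] 299 [ 12. 137.  99.]
[[ 0.81724143  0.25442003  0.        ]
 [ 1.13712429 -0.68517158  0.        ]]
```

View pics/crop0.png

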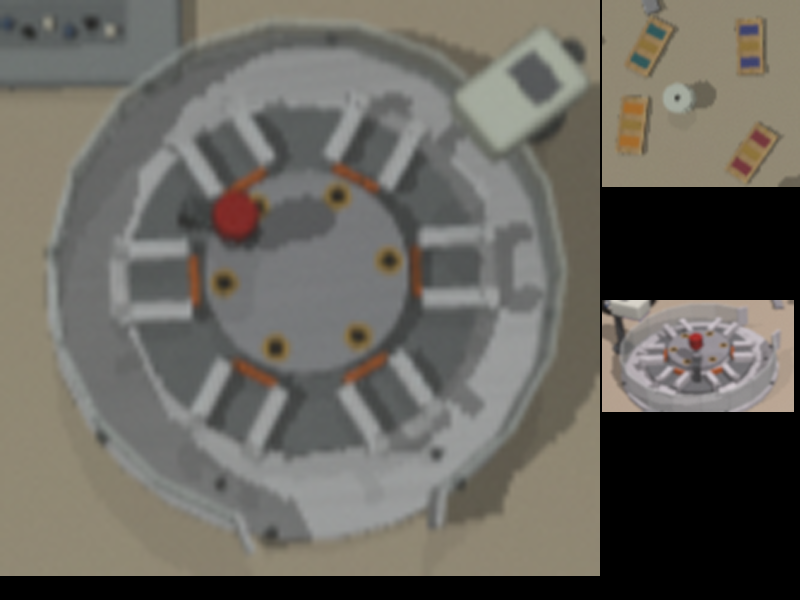

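```bash
cat >> h.py <<'E'
STR={"teal":(170.6,210.6),"blue":(216.4,210.5),"orange":(163.2,246.4),"green":(406.4,242.1),"red":(217.3,259.0)}
def cardpose(d,uv,z=0.008,R=16):
    im=cv2.cvtColor(d["image"],cv2.COLOR_RGB2LAB).astype(float);u,v=int(round(uv[0])),int(round(uv[1]))
    x0,y0=u-R,v-R;w=im[y0:v+R+1,x0:u+R+1,1:]
    bg=np.median(w.reshape(-1,2),0);m=(np.linalg.norm(w-bg,axis=2)>9).astype(np.uint8)
    k,l,st,ce=cv2.connectedComponentsWithStats(m,connectivity=8)
    i=max(range(1,k),key=lambda i:st[i,4] if np.hypot(*(ce[i]-R))<8 else 0)
    p=np.argwhere(l==i)[:,::-1].astype(np.float32)
    hull=cv2.convexHull(p)[:,0]
    P=onplane(d,hull+[x0,y0],z)[:,:2]
    r=cv2.minAreaRect((P*1000).astype(np.float32));c=np.array(r[0])/1000;(a,b)=r[1];th=r[2]+(0 if a>b else 90)
    Q=onplane(d,p+[x0,y0],z)[:,:2];q=Q-Q.mean(0);e=np.linalg.svd(q,full_matrices=False)[2][0]
    return c,Q.mean(0),(th+90)%180-90,np.degrees(np.arctan(e[1]/e[0])),sorted((a,b)),st[i,4]
E
python3 - <<'E'
import numpy as np,cv2
from scipy.optimize import least_squares
from h import *
t=dict(np.load("top0.npz"));s=dict(np.load("scene0.npz"))
for n,uv in STR.items():
    c,q,a,b,sz,N=cardpose(t,uv);print(n,c.round(4),q.round(4),"ang",round(a,1),round(b,1),np.round(sz,1),N)
for n,p in dict(teal=(342.5,291.7),blue=(314.2,259.8),orange=(379,281.6),red=(353.2,242.9)).items():
    print("tri",n,tri(t,STR[n],s,p))
print("knob",tri(t,(289.1,168.4),s,(248.2,205)))
H=cv2.cvtColor(t["image"],cv2.COLOR_RGB2HSV)
cr=np.array([[223,283],[275,347],[357,336],[389,261],[337,195]]);uv=(cr+.5)/4.8-.5+[240,125]
P=onplane(t,uv,.056)[:,:2];print(P.round(4))
A=np.c_[2*P,np.ones(5)];x=np.linalg.lstsq(A,(P**2).sum(1),rcond=None)[0];print("c",x[:2],"r",np.sqrt(x[2]+x[0]**2+x[1]**2))
def f(v):
    a=v[2]+np.radians([0,60,120,180,240]);return (P-np.c_[v[0]+.05*np.cos(a),v[1]+.05*np.sin(a)]).ravel()
d0=P[0]-x[:2];r=least_squares(f,[*x[:2],np.arctan2(d0[1],d0[0])]);c=r.x[:2];print("fit",c,np.degrees(r.x[2]),np.abs(r.fun).max(), "mod60",np.degrees(r.x[2])%60)
for z in(.11,.112):
    k=onplane(t,[[289.1,168.4]],z)[0,:2]-c;print("knob r",np.hypot(*k),"az",np.degrees(np.arctan2(k[1],k[0])))
st=onplane(t,[[313.7,161.5],[326.1,181.3],[280,183],[315.9,201.1],[292.4,202.3]],.045)[:,:2]-c
print("stops",np.hypot(*st.T).round(4),np.degrees(np.arctan2(st[:,1],st[:,0]))%60)
g=onplane(t,(np.array([[245,532],[437,507]])+.5)/4.8-.5+[240,125],.060)[:,:2]-c
print("gate",np.hypot(*g.T),np.degrees(np.arctan2(g[:,1],g[:,0])))
E
```

```text
teal [0.57   0.3368] [0.5693 0.3366] ang -28.2 -28.8 [34.3 73. ] 227
blue [0.5696 0.2013] [0.571  0.2001] ang 0.4 4.0 [32.7 69.1] 227
orange [0.4644 0.3575] [0.4643 0.3575] ang -6.1 -6.5 [33.6 73.1] 287
green [ 0.4725 -0.3614] [ 0.4722 -0.3617] ang 34.3 33.7 [34.4 72.9] 274
red [0.4264 0.1974] [0.4259 0.1974] ang -35.0 -34.2 [33.4 74.1] 283
tri teal (array([0.56954613, 0.3378394 , 0.00758369]), np.float64(0.0013545186826662361))
tri blue (array([0.56906936, 0.20170384, 0.00913064]), np.float64(0.0009048121484197747))
tri orange (array([0.46346754, 0.35803096, 0.00707265]), np.float64(0.001978940652212709))
tri red (array([0.42587116, 0.19826798, 0.00671861]), np.float64(0.0006989712118503056))
knob (array([ 0.67294019, -0.01100182,  0.11020115]), np.float64(0.004705152123417521))
[[ 0.6416 -0.0049]
 [ 0.6027 -0.0358]
 [ 0.6091 -0.0851]
 [ 0.6545 -0.1051]
 [ 0.695  -0.0743]]
c [ 0.64899748 -0.05483562] r 0.05023305657499926
fit [ 0.64852887 -0.05497307] 97.3637507781435 0.000516881086324042 mod60 37.3637507781435
knob r 0.05034111206186889 az 58.190254160763686
knob r 0.050190212023857414 az 58.62512192208018
stops [0.0678 0.0671 0.0674 0.0677 0.068 ] [32.02196517 30.86057762 32.84909309 32.61228965 32.12409442]
gate [0.16135725 0.16152505] [ 166.24487147 -152.02441825]
```

```bash
cat >> h.py <<'E'
from scipy.spatial.transform import Rotation as Rn
C=np.array([.6485,-.0550]);YAW=np.radians(7.3)
def Rdown(az): # jaw azimuth deg
    a=np.radians(az);x=np.array([np.cos(a),np.sin(a),0]);z=np.array([0,0,-1.]);return np.c_[x,np.cross(z,x),z]
def car(p): # world xy -> carousel xy
    d=np.asarray(p)[:2]-C;c,s=np.cos(YAW),np.sin(YAW);return np.array([c*d[0]+s*d[1],-s*d[0]+c*d[1]])
def wor(q):
    c,s=np.cos(YAW),np.sin(YAW);return C+np.array([c*q[0]-s*q[1],s*q[0]+c*q[1]])
def go(o,p,az):
    w,x,y,z=o["tcp_rot"];R=Rn.from_quat([x,y,z,w]).as_matrix()
    return (R.T@(np.asarray(p)-o["position"])*1000).round(1),Rn.from_matrix(R.T@Rdown(az)).as_rotvec().round(4)
def where(o):
    w,x,y,z=o["tcp_rot"];R=Rn.from_quat([x,y,z,w]).as_matrix()
    print("t",round(o["t"],2),"car mm",(car(o["position"])*1000).round(1),"z",(o["position"][2]*1000).round(1),"jaw",np.degrees(np.arctan2(R[1,0],R[0,0])).round(1),"F",o["contact_force"].round(1),"w",(o["width"]*1000).round(1))
E
python3 - <<'E'
from plant import *
from h import *
o=get_obs();where(o)
print(go(o,[.6735,-.0117,.20],97.3),go(o,[.6735,-.0117,.117],97.3),car([.6735,-.0117])*1000)
E
```

```text
Traceback (most recent call last):
  File "h.py", line 41, in where
    print("t",round(o["t"],2),"car mm",(car(o["position"])*1000).round(1),"z",(o["position"][2]*1000).round(1),"jaw",np.degrees(np.arctan2(R[1,0],R[0,0])).round(1),"F",o["contact_force"].round(1),"w",(o["width"]*1000).round(1))
                                                                                                                                                                                                        ^^^^^^^^^^^^^^^^^^^^^^^
AttributeError: 'float' object has no attribute 'round'
```

```bash
sed -i 's/(o\["width"\]\*1000).round(1)/round(o["width"]*1000,1)/' h.py
python3 - <<'E'
from plant import *
from h import *
o=get_obs();where(o)
print(go(o,[.6735,-.0117,.20],97.3),go(o,[.6735,-.0117,.117],97.3),car([.6735,-.0117])*1000)
E
```

```text
t 0.1 car mm [-329.5  681.1] z 255.5 jaw 67.9 F [ 0.2 -0.6  0.4] w 85.6
(array([-381.9,  628.3,   56.1]), array([-4.000e-04,  1.500e-03, -5.132e-01])) (array([-381.8,  628.3,  139.1]), array([-4.000e-04,  1.500e-03, -5.132e-01])) [30.29925862 39.77241415]
```

Emit:
jog_arm(rows=[-382,628,56,0,0,-0.513,1,-382,628,56,0,0,-0.513,1,-382,628,56,0,0,-0.513,1,-382,628,56,0,0,-0.513,1,-382,628,56,0,0,-0.513,1,-382,628,56,0,0,-0.513,1,-382,628,56,0,0,-0.513,1,-382,628,56,0,0,-0.513,1,-382,628,56,0,0,-0.513,1,-382,628,56,0,0,-0.513,1,-382,628,56,0,0,-0.513,1,-382,628,56,0,0,-0.513,1])

```text
t: 1.1
position: [0.533, 0.1767, 0.218]
tcp_rot: [-0.0, 0.661, 0.751, -0.0]
contact_force: [0.8, 0.6, -0.3]
width: 0.0853
```

```bash
cat > st.py <<'E'
from plant import *
from h import *
o=get_obs();where(o)
E
python3 st.py; python3 -c "
from h import *
from plant import *
print(go(get_obs(),[.6735,-.0117,.20],97.3))"
```

```text
t 1.1 car mm [-85.1 244.5] z 218.0 jaw 97.3 F [ 0.8  0.6 -0.3] w 85.3
(array([-204.7,  115.4,   17.9]), array([-0.0005,  0.0001, -0.0002]))
```

Emit:
jog_arm(rows=[-205,115,18,0,0,0,0.8,-205,115,18,0,0,0,0.8,-205,115,18,0,0,0,0.8,-205,115,18,0,0,0,0.8,-205,115,18,0,0,0,0.8,-205,115,18,0,0,0,0.8,-205,115,18,0,0,0,0.8,-205,115,18,0,0,0,0.8])

```text
t: 1.77
position: [0.6725, -0.0124, 0.1989]
tcp_rot: [-0.001, 0.662, 0.749, -0.001]
contact_force: [-0.0, 1.9, 0.3]
width: 0.0682
```

```bash
python3 st.py
python3 - <<'E'
from plant import *
from h import *
d=get_image("scene");np.savez("s1.npz",**d)
p=proj(d,[[.6735,-.0117,.108]])[0];print(p)
c=d["image"][130:260,160:360];c=cv2.resize(c,None,fx=4,fy=4,interpolation=cv2.INTER_CUBIC);cv2.imwrite("pics/s1.png",c[:,:,::-1])
E
```

```text
t 1.77 car mm [29.2 39.2] z 198.9 jaw 97.1 F [-0.   1.9  0.3] w 68.2
[247.21034153 205.41181672]
```

View pics/s1.png

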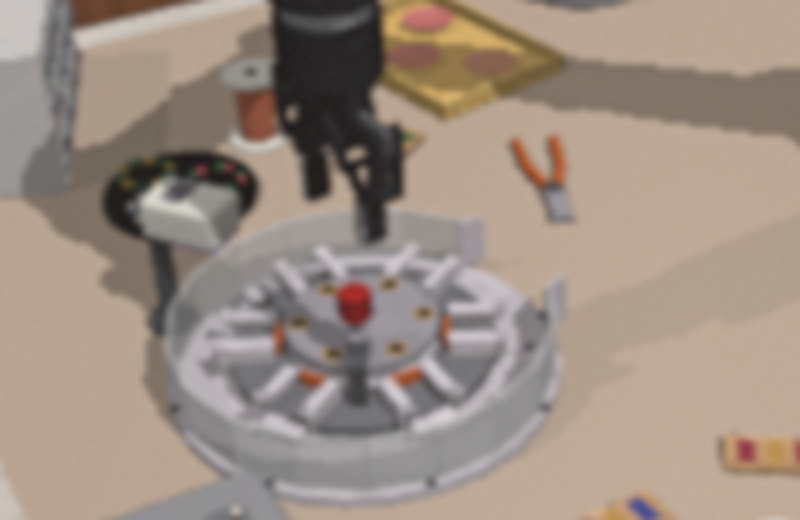

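Emit:
jog_arm(rows=[1,1,84,0,0,0,0.8,1,1,84,0,0,0,0.8,1,1,84,0,0,0,0.8,1,1,84,0,0,0,0,1,1,84,0,0,0,0,1,1,84,0,0,0,0,1,1,84,0,0,0,0,1,1,84,0,0,0,0])

```text
t: 2.48
position: [0.6747, -0.0086, 0.1193]
tcp_rot: [0.002, 0.661, 0.751, 0.002]
contact_force: [-0.3, 0.0, 7.4]
width: 0.0243
```

```bash
python3 st.py
```

```text
t 2.48 car mm [31.9 42.7] z 119.3 jaw 97.3 F [-0.3  0.   7.4] w 24.3
```

Emit:
jog_arm(rows=[0,0,0,0,0,0,0,0,0,0,0,0,0,0,0,0,0,0,0,0,0])

```text
t: 2.73
position: [0.6747, -0.0087, 0.1193]
tcp_rot: [0.002, 0.661, 0.751, 0.002]
contact_force: [-0.6, 0.2, 6.0]
width: 0.0244
```

```bash
python3 st.py
python3 - <<'E'
from plant import *
from h import *
for n in("scene","top"):
    d=get_image(n);np.savez(n+"2.npz",**d)
    if n=="scene": cv2.imwrite("pics/s2.png",cv2.resize(d["image"][140:250,180:330],None,fx=5,fy=5,interpolation=cv2.INTER_CUBIC)[:,:,::-1])
E
```

```text
t 2.73 car mm [31.9 42.6] z 119.3 jaw 97.3 F [-0.6  0.2  6. ] w 24.4
```

View pics/s2.png

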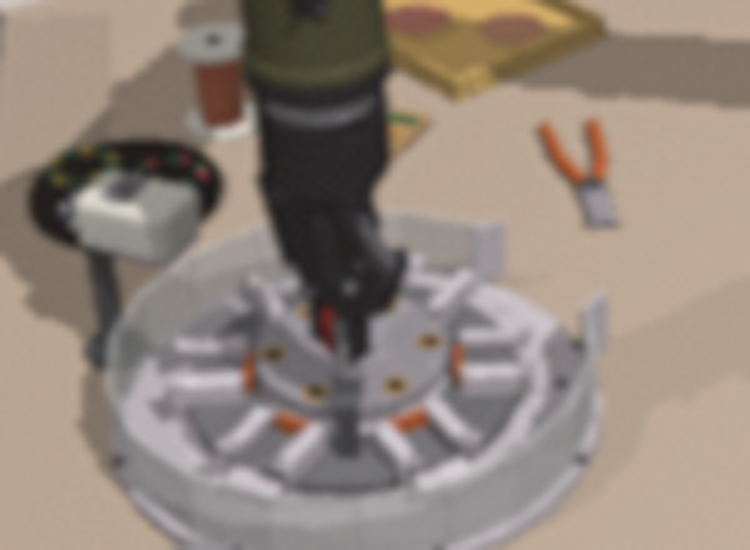

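```bash
cat >> h.py <<'E'
def stops(d):
    H=cv2.cvtColor(d["image"],cv2.COLOR_RGB2HSV)
    m=((H[:,:,1]>115)&(H[:,:,2]>60)&(H[:,:,0]>=5)&(H[:,:,0]<=13)).astype(np.uint8)
    k,l,st,ce=cv2.connectedComponentsWithStats(m,connectivity=8);out=[]
    for i in range(1,k):
        P=onplane(d,ce[i:i+1],.043)[0,:2]-C;r=np.hypot(*P)
        if st[i,4]>=8 and .058<r<.078: out.append([r*1000,(np.degrees(np.arctan2(P[1],P[0]))-np.degrees(YAW))%360,st[i,4]])
    out=np.array(out)
    if len(out):
        a=np.exp(1j*np.radians(out[:,1]*6)).mean();print(out.round(1).tolist(),"turret mod60",np.degrees(np.angle(a))/6,"coh",abs(a))
    return out
E
python3 - <<'E'
from h import *
for f in("top0","scene0","top2","scene2"):print(f);stops(dict(np.load(f+".npz")))
E
```

```text
top0
[[68.3, 325.3, 17.0], [65.8, 24.4, 18.0], [68.1, 262.8, 14.0], [66.9, 85.3, 17.0], [67.5, 205.5, 17.0], [67.4, 144.6, 19.0]] turret mod60 24.64672476809304 coh 0.9955651358554651
scene0
[[65.7, 326.4, 10.0], [68.5, 22.4, 12.0], [71.1, 87.6, 14.0]] turret mod60 25.491306111015607 coh 0.9734424781737504
top2
[[66.9, 84.6, 19.0]] turret mod60 24.597030263550693 coh 0.9999999999999999
scene2
[[65.8, 329.8, 9.0], [68.5, 22.4, 12.0], [70.8, 88.0, 15.0]] turret mod60 26.776781088506578 coh 0.9467847212218864
```

Emit:
jog_arm(rows=[0,0,-4,0,0,0,0,3.4,-5.8,-4,0,0,0,0,6.4,-13,-4,0,0,0,0,8.2,-20.7,-4,0,0,0,0,8.8,-28.5,-4,0,0,0,0,8.8,-28.5,-4,0,0,0,0,8.8,-28.5,0,0,0,0,0])

```text
t: 3.42
position: [0.6426, -0.0039, 0.1178]
tcp_rot: [-0.0, 0.661, 0.751, -0.001]
contact_force: [-0.9, 1.4, 3.6]
width: 0.0241
```

```bash
python3 st.py;python3 - <<'E'
from plant import *
from h import *
for n in("scene","top"):
    d=get_image(n);np.savez(n+"3.npz",**d);stops(d)
E
```

```text
t 3.42 car mm [ 0.6 51.4] z 117.8 jaw 97.3 F [-0.9  1.4  3.6] w 24.1
[[70.7, 64.2, 21.0]] turret mod60 4.2346812405112715 coh 1.0
```

Emit:
jog_arm(rows=[0,0,0,0,0,0,0.6,0,0,0,0,0,0,0.6,0,0,0,0,0,0,0.6,0,0,-42,0,0,0,0.6,0,0,-84,0,0,0,0.6,0,-40,-84,0,0,0,0.6,0,-80,-84,0,0,0,0.6,0,-120,-84,0,0,0,0.6,0,-120,-84,0,0,0,0.6])

```text
t: 4.27
position: [0.5152, -0.0207, 0.1994]
tcp_rot: [-0.003, 0.661, 0.75, -0.004]
contact_force: [-1.7, -0.8, -1.8]
width: 0.0515
```

```bash
cat >> h.py <<'E'
def knob(d):
    H=cv2.cvtColor(d["image"],cv2.COLOR_RGB2HSV);m=(((H[:,:,0]<5)|(H[:,:,0]>176))&(H[:,:,1]>130)&(H[:,:,2]>50)).astype(np.uint8)
    k,l,st,ce=cv2.connectedComponentsWithStats(m,connectivity=8)
    o,v=ray(d,ce);P=o+v*((.11-o[2])/v[:,2])[:,None]
    c=[i for i in range(1,k) if st[i,4]>15 and .03<np.hypot(*(P[i,:2]-C))<.075]
    return (ce[c[0]],st[c[0],4]) if c else (None,0)
def check():
    from plant import get_image
    s=get_image("scene");t=get_image("top");np.savez("sl.npz",**s);np.savez("tl.npz",**t)
    print("stops top");stops(t);print("stops scene");stops(s)
    a,b=knob(t),knob(s);print("knob",a,b)
    if a[1] and b[1]:
        p,e=tri(t,a[0],s,b[0]);q=car(p);print("knob tri z",p[2].round(4),"err",round(e,4),"car",(q*1000).round(1),"az",np.degrees(np.arctan2(q[1],q[0])).round(1))
    return s,t
E
python3 st.py
python3 - <<'E'
from h import *
s,t=check()
a=dict(np.load("top0.npz"));b=dict(np.load("scene0.npz"));print("ref",knob(a),knob(b),tri(a,knob(a)[0],b,knob(b)[0]))
E
```

```text
t 4.27 car mm [-127.8   51. ] z 199.4 jaw 97.2 F [-1.7 -0.8 -1.8] w 51.5
stops top
[[67.5, 1.9, 18.0], [67.9, 301.3, 18.0], [67.6, 60.9, 18.0]] turret mod60 1.3700625595731797 coh 0.9991106491303283
stops scene
[[67.2, 354.6, 8.0], [69.9, 61.4, 20.0]] turret mod60 -1.9933730000057743 coh 0.9382333944647123
knob (array([286.77192982, 180.38596491]), np.int32(57)) (array([258.16071429, 204.89285714]), np.int32(56))
knob tri z 0.1025 err 0.0026 car [-0.4 50.4] az 90.5
ref (array([288.73913043, 169.47826087]), np.int32(69)) (array([248.25      , 205.07142857]), np.int32(56)) (array([ 0.67138704, -0.01073771,  0.1092516 ]), np.float64(0.0018141290134865145))
```

```bash
cat >> h.py <<'E'
def cards(d,only=None):
    for n,uv in STR.items():
        if only and n not in only: continue
        try:
            c,q,a,b,sz,N=cardpose(d,uv);print(n,c.round(4),q.round(4),"ang",round(a,1),round(b,1),np.round(sz,1),N)
        except Exception as e: print(n,"fail",e)
def plan(o,c,th,zg=.024,g=.026):
    "print tool shifts: above grip, at grip"
    a=np.radians(th);p=np.array(c)-g*np.array([np.cos(a),np.sin(a)])
    for z in(.15,zg): print("card",th,"grip xy",p.round(4),"z",z,go(o,[*p,z],90+th))
E
python3 - <<'E'
from plant import *
from h import *
t=dict(np.load("tl.npz"));cards(t)
H=cv2.cvtColor(t["image"],cv2.COLOR_RGB2HSV)
m=((H[:,:,0]>105)&(H[:,:,0]<135)&(H[:,:,1]>70)).astype(np.uint8)[190:235,195:240]
k,l,st,ce=cv2.connectedComponentsWithStats(m);P=onplane(t,ce[1:]+[195,190],.008);print(st[1:,4],P.round(4))
plan(get_obs(),[.570,.2005],2.0)
E
```

```text
teal [0.57   0.3367] [0.5694 0.3365] ang -28.1 -29.4 [34.  73.1] 232
blue [0.5696 0.2013] [0.5708 0.2   ] ang 0.4 3.3 [32.7 69.1] 227
orange [0.4644 0.3572] [0.4642 0.3574] ang -6.6 -6.5 [34.1 73.1] 290
green [ 0.4726 -0.3617] [ 0.4723 -0.3618] ang 33.9 33.4 [34.6 73.2] 285
red [0.4263 0.1973] [0.426  0.1974] ang -35.0 -33.6 [33.6 74.1] 284
[21 24] [[0.5919 0.202  0.008 ]
 [0.5472 0.2011 0.008 ]]
card 2.0 grip xy [0.544  0.1996] z 0.15 (array([215. ,  47.9,  50.9]), array([0.0003, 0.001 , 0.0915]))
card 2.0 grip xy [0.544  0.1996] z 0.024 (array([215.1,  47.9, 176.9]), array([0.0003, 0.001 , 0.0915]))
```

Emit:
jog_arm(rows=[216.5,47.6,51,0,0,0.105,0.6,216.5,47.6,51,0,0,0.105,0.6,216.5,47.6,51,0,0,0.105,0.6,216.5,47.6,51,0,0,0.105,0.6,216.5,47.6,51,0,0,0.105,0.6,216.5,47.6,51,0,0,0.105,0.6,216.5,47.6,90,0,0,0.105,0.6,216.5,47.6,130,0,0,0.105,0.6,216.5,47.6,165,0,0,0.105,0.6,216.5,47.6,174,0,0,0.105,0.6,216.5,47.6,174,0,0,0.105,0.6])

```text
t: 5.28
position: [0.5444, 0.2021, 0.0244]
tcp_rot: [-0.001, 0.699, 0.715, -0.002]
contact_force: [0.4, -0.6, 0.1]
width: 0.0511
```

```bash
python3 st.py
python3 - <<'E'
from plant import *
from h import *
plan(get_obs(),[.5695,.2015],1.2)
d=get_image("scene");cv2.imwrite("pics/s4.png",cv2.resize(d["image"][210:310,250:400],None,fx=5,fy=5,interpolation=cv2.INTER_CUBIC)[:,:,::-1])
E
```

```text
t 5.28 car mm [-70.6 268.2] z 24.4 jaw 91.3 F [ 0.4 -0.6  0.1] w 51.1
card 1.2 grip xy [0.5435 0.201 ] z 0.15 (array([  -1.3,   -1.3, -125.6]), array([-0.0032,  0.0012,  0.0017]))
card 1.2 grip xy [0.5435 0.201 ] z 0.024 (array([-1.1, -0.9,  0.4]), array([-0.0032,  0.0012,  0.0017]))
```

View pics/s4.png

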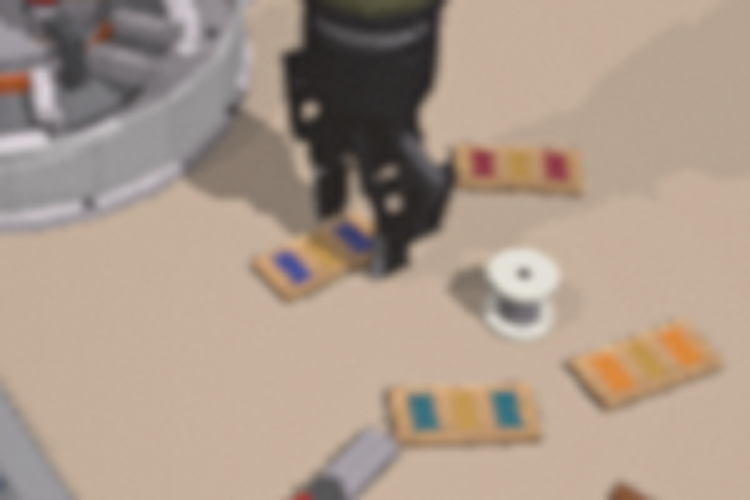

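Emit:
jog_arm(rows=[-1,-1,2,0,0,0,0.6,-1,-1,2,0,0,0,0,-1,-1,2,0,0,0,0,-1,-1,2,0,0,0,0,-1,-1,2,0,0,0,0])

```text
t: 5.75
position: [0.5447, 0.201, 0.0256]
tcp_rot: [0.001, 0.699, 0.715, 0.001]
contact_force: [-0.3, 0.5, 5.9]
width: 0.034
```

```bash
python3 st.py
python3 - <<'E'
from plant import *
from h import *
o=get_obs();z=o["position"][2]
for q,h in(((-188,0),.15),((-188,0),z+.035),((-134,0),z+.035)): print(go(o,[*wor(np.array(q)/1000),h],97.3))
E
```

```text
t 5.75 car mm [-70.5 267.1] z 25.6 jaw 91.3 F [-0.3  0.5  5.9] w 34.0
(array([-277.9,  -88.4, -124.8]), array([ 0.0024, -0.0006, -0.1055]))
(array([-278. ,  -88.7,  -35.4]), array([ 0.0024, -0.0006, -0.1055]))
(array([-272.3,  -35. ,  -35.3]), array([ 0.0024, -0.0006, -0.1055]))
```

Emit:
jog_arm(rows=[0,0,-40,0,0,0,0,0,0,-80,0,0,0,0,-278,-88,-110,0,0,-0.105,0,-278,-88,-110,0,0,-0.105,0,-278,-88,-110,0,0,-0.105,0,-278,-88,-110,0,0,-0.105,0,-278,-88,-110,0,0,-0.105,0,-278,-88,-110,0,0,-0.105,0,-278,-88,-110,0,0,-0.105,0,-278,-88,-110,0,0,-0.105,0,-278,-88,-110,0,0,-0.105,0,-278,-88,-110,0,0,-0.105,0])

```text
t: 6.75
position: [0.4622, -0.0791, 0.1347]
tcp_rot: [0.0, 0.661, 0.75, 0.001]
contact_force: [-0.3, 0.3, -0.1]
width: 0.034
```

```bash
cat >> h.py <<'E'
def ins(q=(-188,0),z=.0606):
    from plant import get_obs
    o=get_obs();where(o);print(go(o,[*wor(np.array(q)/1000),z],97.3))
E
python3 -c "
from h import *
ins()"
```

```text
t 6.75 car mm [-187.9   -0.2] z 134.7 jaw 97.2 F [-0.3  0.3 -0.1] w 34.0
(array([ 0.2, -0.2, 74.1]), array([ 0.0012, -0.0001, -0.0013]))
```

Emit:
jog_arm(rows=[0,0,40,0,0,0,0,0,0,74,0,0,0,0,0,0,74,0,0,0,0,0,0,74,0,0,0,0])

```text
t: 7.08
position: [0.4612, -0.0771, 0.0595]
tcp_rot: [-0.002, 0.659, 0.752, -0.001]
contact_force: [-0.4, -0.7, 0.1]
width: 0.034
```

Run:
```python
from h import *
from plant import *
ins((-134,0))
s=get_image("scene");t=get_image("top")
a=cv2.resize(s["image"][160:250,190:330],None,fx=5,fy=5,interpolation=cv2.INTER_CUBIC)
b=cv2.resize(t["image"][190:270,270:350],None,fx=1.8,fy=1.8,interpolation=cv2.INTER_CUBIC)
im=np.zeros((600,800,3),np.uint8);im[:450,:700]=a;im[452:452+b.shape[0],:b.shape[1]]=b
cv2.imwrite("pics/s5.png",im[:,:,::-1])
```

```text
t 7.08 car mm [-188.6    1.9] z 59.5 jaw 97.5 F [-0.4 -0.7  0.1] w 34.0
(array([-2.1, 54.6, -1.3]), array([-0.0037, -0.0017,  0.0033]))
```

View pics/s5.png

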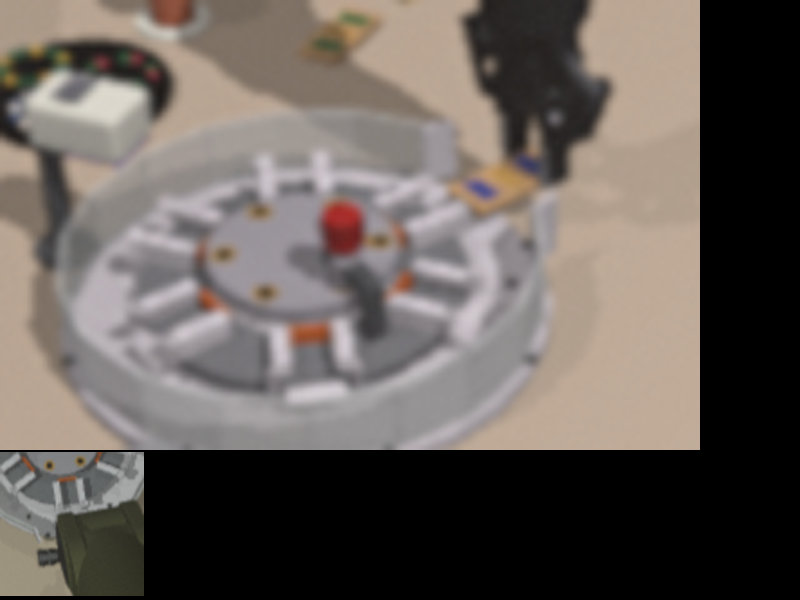

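Emit:
jog_arm(rows=[0,0,-1,0,0,0,0,0,8,-1,0,0,0,0,0,18,-1,0,0,0,0,0,28,-1,0,0,0,0,0,38,-1,0,0,0,0,0,45,-1,0,0,0,0,0,50,-1,0,0,0,0,0,53,-1,0,0,0,0,0,53,-1,0,0,0,0])

```text
t: 7.93
position: [0.515, -0.0722, 0.0611]
tcp_rot: [-0.0, 0.661, 0.751, 0.0]
contact_force: [-0.5, 0.4, 0.3]
width: 0.0341
```

Run:
```python
from h import *
ins((-134,0))
```

```text
t 7.93 car mm [-1.346e+02 -1.000e-01] z 61.1 jaw 97.3 F [-0.5  0.4  0.3] w 34.1
(array([0.1, 0.6, 0.5]), array([ 0.0002, -0.0002, -0.    ]))
```

Emit:
jog_arm(rows=[0,1,0,0,0,0,0,0,2,0,0,0,0,0,0,3,0,0,0,0,0,0,3,0,0,0,0,0])

```text
t: 8.27
position: [0.5167, -0.0722, 0.0612]
tcp_rot: [-0.0, 0.661, 0.751, -0.001]
contact_force: [-2.8, -0.7, 0.9]
width: 0.0339
```

Run:
```python
from h import *
ins((-134,0))
```

```text
t 8.27 car mm [-133.    -0.3] z 61.2 jaw 97.3 F [-2.8 -0.7  0.9] w 33.9
(array([ 0.3, -1. ,  0.6]), array([-0.0014, -0.    , -0.0004]))
```

Emit:
jog_arm(rows=[0,-1,0,0,0,0,0.6,0,-1,0,0,0,0,0.6,0,-1,0,0,0,0,0.6,0,-1,-35,0,0,0,0.6,0,-1,-75,0,0,0,0.6,10,20,-110,0,0,0,0.6,25,60,-110,0,0,0,0.6,40,100,-110,0,0,0,0.6,50,131,-110,0,0,0,0.6,50,131,-110,0,0,0,0.6,50,131,-110,0,0,0,0.6])

```text
t: 9.18
position: [0.642, -0.0041, 0.1706]
tcp_rot: [-0.0, 0.66, 0.751, 0.0]
contact_force: [-0.9, -0.5, 0.1]
width: 0.0515
```

```bash
cat >> h.py <<'E'
def seat(sn="sl.npz",tn="tl.npz",az=180):
    "stripe centroids of cards in carousel, plane z=.042"
    for n in(sn,tn):
        d=dict(np.load(n));H=cv2.cvtColor(d["image"],cv2.COLOR_RGB2HSV)
        m=((H[:,:,0]>=16)&(H[:,:,0]<=23)&(H[:,:,1]>115)&(H[:,:,2]>100)).astype(np.uint8)
        k,l,st,ce=cv2.connectedComponentsWithStats(m,connectivity=8)
        for i in range(1,k):
            q=car(onplane(d,ce[i:i+1],.042)[0])*1000;r=np.hypot(*q)
            if st[i,4]>7 and 80<r<150: print(n,"stripe r",r.round(1),"az",(np.degrees(np.arctan2(q[1],q[0]))%360).round(1),st[i,4])
E
python3 - <<'E'
from h import *
from plant import *
o=get_obs();where(o);print(go(o,[*wor([-.0004,.0504]),.111],97.3));check();seat()
E
```

```text
t 9.18 car mm [ 0.1 51.3] z 170.6 jaw 97.4 F [-0.9 -0.5  0.1] w 51.5
(array([-1. , -0.5, 59.6]), array([ 0.0002, -0.001 ,  0.002 ]))
stops top
stops scene
[[67.2, 354.6, 8.0], [69.9, 61.4, 20.0]] turret mod60 -1.9933730000057743 coh 0.9382333944647123
knob (None, 0) (array([258.25      , 205.17307692]), np.int32(52))
```

Run:
```python
from h import *
d=dict(np.load("sl.npz"));cv2.imwrite("pics/s6.png",cv2.resize(d["image"][165:250,190:320],None,fx=5,fy=5,interpolation=cv2.INTER_CUBIC)[:,:,::-1])
p=proj(d,[[*wor([-r,0]),.042] for r in(.07,.108,.146)]);print(p, (p-[190,165])*5)
```

```text
[[267.7841406  204.91928609]
 [277.07341871 200.80972452]
 [286.11009577 196.81191324]] [[388.920703   199.59643045]
 [435.36709356 179.04862259]
 [480.55047885 159.0595662 ]]
```

View pics/s6.png

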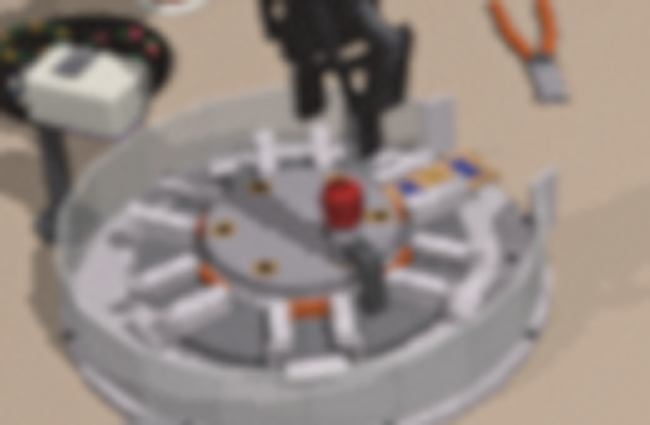

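Emit:
jog_arm(rows=[-1,-0.5,35,0,0,0,0.6,-1,-0.5,57,0,0,0,0.6,-1,-0.5,57,0,0,0,0.6,-1,-0.5,57,0,0,0,0,-1,-0.5,57,0,0,0,0,-1,-0.5,57,0,0,0,0,-1,-0.5,57,0,0,0,0,-1,-0.5,57,0,0,0,0])

```text
t: 9.95
position: [0.6409, -0.0045, 0.1162]
tcp_rot: [-0.0, 0.66, 0.751, 0.002]
contact_force: [-0.7, 6.2, -1.5]
width: 0.024
```

```bash
python3 st.py
```

```text
t 9.95 car mm [-1.1 51.1] z 116.2 jaw 97.4 F [-0.7  6.2 -1.5] w 24.0
```

Emit:
jog_arm(rows=[0.5,0,-7,0,0,0,0,0.5,0,-13,0,0,0,0,0.5,0,-13,0,0,0,0,-1.3,-12.9,-13,0,0,0,0,-6.2,-25,-13,0,0,0,0,-14.2,-35.4,-13,0,0,0,0,-24.5,-43.3,-13,0,0,0,0,-24.5,-43.3,-13,0,0,0,0,-24.5,-43.3,-5,0,0,0,0,-24.5,-43.3,-5,0,0,0,0])

```text
t: 10.78
position: [0.5998, -0.0408, 0.1226]
tcp_rot: [0.002, 0.662, 0.749, -0.002]
contact_force: [-11.2, -5.4, 19.4]
width: 0.0237
```

```bash
python3 st.py
```

```text
t 10.78 car mm [-46.5  20.3] z 122.6 jaw 97.1 F [-11.2  -5.4  19.4] w 23.7
```

Run:
```python
from h import *
s,t=check()
a=cv2.resize(s["image"][165:250,190:320],None,fx=5,fy=5,interpolation=cv2.INTER_CUBIC)
cv2.imwrite("pics/s7.png",a[:,:,::-1])
```

```text
stops top
[[66.9, 68.4, 16.0]] turret mod60 8.36705470705298 coh 1.0
stops scene
[[67.6, 3.9, 8.0], [71.1, 69.7, 21.0]] turret mod60 6.7857237759905615 coh 0.9532998561331094
knob (None, 0) (array([262.2, 192.3]), np.int32(20))
```

View pics/s7.png

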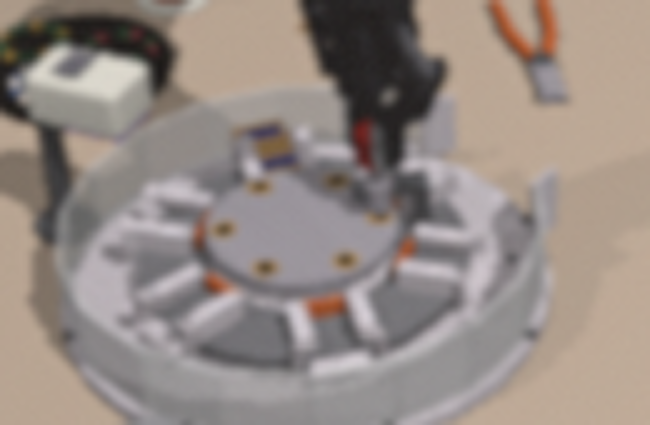

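Emit:
jog_arm(rows=[0,0,-8,0,0,0,0,0,0,-8,0,0,0,0,0,0,-8,0,0,0,0])

```text
t: 11.13
position: [0.6003, -0.0377, 0.1274]
tcp_rot: [0.0, 0.661, 0.75, -0.001]
contact_force: [-1.5, -1.4, -8.7]
width: 0.0238
```

```bash
python3 st.py
```

```text
t 11.13 car mm [-45.6  23.3] z 127.4 jaw 97.2 F [-1.5 -1.4 -8.7] w 23.8
```

Emit:
jog_arm(rows=[2.7,1.3,0,0,0,0,0,2.7,1.3,0,0,0,0,0,2.7,1.3,0,0,0,0,0,2.7,1.3,0,0,0,0,0])

```text
t: 11.47
position: [0.6016, -0.0341, 0.1268]
tcp_rot: [-0.0, 0.661, 0.751, -0.0]
contact_force: [-1.5, -3.2, -8.0]
width: 0.0238
```

```bash
python3 st.py; python3 -c "
from h import *
check()"
```

```text
t 11.47 car mm [-43.8  26.7] z 126.8 jaw 97.3 F [-1.5 -3.2 -8. ] w 23.8
stops top
stops scene
[[66.7, 353.0, 8.0], [69.8, 60.0, 21.0]] turret mod60 -3.5302200607936114 coh 0.9329410206991591
knob (None, 0) (array([262.41176471, 192.29411765]), np.int32(17))
```

Emit:
jog_arm(rows=[-1,-0.5,0,0,0,0,0,-1,-0.5,1,0,0,0,0,-1,-0.5,1,0,0,0,0.6,-1,-0.5,1,0,0,0,0.6,-1,-0.5,1,0,0,0,0.6,-1,-0.5,-35,0,0,0,0.6,-1,-0.5,-70,0,0,0,0.6,-1,-0.5,-70,0,0,0,0.6])

```text
t: 12.23
position: [0.6052, -0.034, 0.2046]
tcp_rot: [0.004, 0.661, 0.751, 0.004]
contact_force: [1.3, 0.7, 0.8]
width: 0.0512
```

```bash
python3 st.py; python3 -c "
from h import *
s,t=check()
seat()
cards(t)"
```

```text
t 12.23 car mm [-40.2  26.3] z 204.6 jaw 97.3 F [1.3 0.7 0.8] w 51.2
stops top
[[67.1, 62.7, 17.0], [67.1, 120.7, 18.0]] turret mod60 1.7024795279695395 coh 0.9940666831146964
stops scene
[[66.7, 353.0, 8.0], [70.2, 59.9, 22.0]] turret mod60 -3.5980670755437107 coh 0.9354754318074626
knob (None, 0) (array([264.81632653, 196.28571429]), np.int32(49))
sl.npz stripe r 111.1 az 239.8 10
teal [0.5701 0.3368] [0.5692 0.3366] ang -26.8 -28.7 [34.7 72.6] 236
blue fail max() iterable argument is empty
orange [0.4647 0.3576] [0.4644 0.3575] ang -6.1 -5.8 [34.7 73.7] 295
green [ 0.4725 -0.3614] [ 0.4723 -0.3615] ang 34.6 33.6 [34.9 72.8] 286
red [0.4262 0.1972] [0.4257 0.1977] ang -35.4 -34.2 [34. 74.] 290
```

```bash
cat >> h.py <<'E'
def knobsolve(d=None):
    "az and z of the knob from the scene picture alone, r=50.4"
    from scipy.optimize import least_squares
    d=d or dict(np.load("sl.npz"));u,n=knob(d);best=None
    for a0 in range(0,360,30):
        f=lambda v:proj(d,[*wor([.0504*np.cos(v[0]),.0504*np.sin(v[0])]),v[1]/10])[0]-u
        r=least_squares(f,[np.radians(a0),1.05])
        if r.cost<.5 and .09<r.x[1]/10<.125: print("knob az",(np.degrees(r.x[0])%360).round(1),"z mm",(r.x[1]*100).round(1),"n",n);
E
python3 - <<'E'
from h import *
knobsolve()
knobsolve(dict(np.load("scene0.npz")))
E
```

```text
knob az 147.2 z mm 103.5 n 49
knob az 147.2 z mm 103.5 n 49
knob az 147.2 z mm 103.5 n 49
knob az 147.2 z mm 103.5 n 49
knob az 147.2 z mm 103.5 n 49
knob az 147.2 z mm 103.5 n 49
knob az 147.2 z mm 103.5 n 49
knob az 147.2 z mm 103.5 n 49
knob az 147.2 z mm 103.5 n 49
knob az 147.2 z mm 103.5 n 49
knob az 147.2 z mm 103.5 n 49
knob az 147.2 z mm 103.5 n 49
knob az 56.4 z mm 109.5 n 56
knob az 56.4 z mm 109.5 n 56
knob az 56.4 z mm 109.5 n 56
knob az 56.4 z mm 109.5 n 56
knob az 56.4 z mm 109.5 n 56
```

```bash
sed -i 's/zg=.024/zg=.026/' h.py; python3 -c "
from h import *
from plant import *
plan(get_obs(),[.4261,.1974],-34.6)"
```

```text
card -34.6 grip xy [0.4047 0.2122] z 0.15 (array([ 269.8, -165.5,   48.7]), array([ 0.0055, -0.0015,  0.7312]))
card -34.6 grip xy [0.4047 0.2122] z 0.026 (array([ 269.9, -166.2,  172.7]), array([ 0.0055, -0.0015,  0.7312]))
```

Emit:
jog_arm(rows=[270,-164,45,0,0,0.731,0.6,270,-164,45,0,0,0.731,0.6,270,-164,45,0,0,0.731,0.6,270,-164,45,0,0,0.731,0.6,270,-164,45,0,0,0.731,0.6,270,-164,45,0,0,0.731,0.6,270,-164,45,0,0,0.731,0.6,270,-164,45,0,0,0.731,0.6,270,-164,45,0,0,0.731,0.6,270,-164,45,0,0,0.731,0.6,270,-164,45,0,0,0.731,0.6])

```text
t: 13.25
position: [0.4047, 0.2117, 0.1521]
tcp_rot: [0.0, 0.885, 0.465, -0.0]
contact_force: [0.3, -0.6, 0.3]
width: 0.0516
```

```bash
sed -i 's/range(0,360,30)/range(0,360,90)/' h.py; python3 -c "
from h import *
from plant import *
plan(get_obs(),[.4261,.1974],-34.6)
s,t=check();seat();knobsolve()
"
```

```text
card -34.6 grip xy [0.4047 0.2122] z 0.15 (array([ 0.4, -0.3,  2.1]), array([0.0003, 0.0004, 0.0003]))
card -34.6 grip xy [0.4047 0.2122] z 0.026 (array([  0.4,  -0.3, 126.1]), array([0.0003, 0.0004, 0.0003]))
stops top
[[67.8, 1.5, 16.0], [67.8, 299.9, 16.0], [67.4, 59.1, 19.0], [68.0, 239.3, 17.0], [67.4, 118.6, 19.0], [67.5, 181.4, 16.0]] turret mod60 -0.01969833082496468 coh 0.9931389729546163
stops scene
[[66.7, 353.0, 8.0], [69.7, 60.4, 20.0]] turret mod60 -3.334342147438685 coh 0.9253602530600091
knob (array([297.89230769, 194.8       ]), np.int32(65)) (array([264.82692308, 196.03846154]), np.int32(52))
knob tri z 0.1026 err 0.0008 car [-43.8  24.8] az 150.4
sl.npz stripe r 111.4 az 239.4 9
tl.npz stripe r 110.9 az 240.7 35
knob az 147.2 z mm 104.5 n 52
knob az 147.2 z mm 104.5 n 52
knob az 147.2 z mm 104.5 n 52
knob az 147.2 z mm 104.5 n 52
```

Emit:
jog_arm(rows=[0.4,-0.3,40,0,0,0,0.6,0.4,-0.3,80,0,0,0,0.6,0.4,-0.3,118,0,0,0,0.6,0.4,-0.3,126,0,0,0,0.6,0.4,-0.3,126,0,0,0,0,0.4,-0.3,126,0,0,0,0,0.4,-0.3,126,0,0,0,0,0.4,-0.3,126,0,0,0,0])

```text
t: 14.02
position: [0.4053, 0.2126, 0.0278]
tcp_rot: [0.0, 0.886, 0.464, 0.001]
contact_force: [-0.3, -0.3, -1.0]
width: 0.0338
```

```bash
cat >> h.py <<'E'
HUE={"blue":(105,135),"red":(172,180),"green":(50,80),"teal":(85,104),"orange":(13,17)}
def inlays(n,f="tl.npz",smin=60,z=.042):
    d=dict(np.load(f));H=cv2.cvtColor(d["image"],cv2.COLOR_RGB2HSV);a,b=HUE[n]
    m=((H[:,:,0]>=a)&(H[:,:,0]<=b)&(H[:,:,1]>(150 if n=="orange" else smin))&(H[:,:,2]>30)).astype(np.uint8)
    k,l,st,ce=cv2.connectedComponentsWithStats(m,connectivity=8)
    for i in range(1,k):
        q=car(onplane(d,ce[i:i+1],z)[0])*1000;r=np.hypot(*q)
        if st[i,4]>5 and 75<r<150: print(f,n,"inlay r",r.round(1),"az",(np.degrees(np.arctan2(q[1],q[0]))%360).round(1),st[i,4])
E
python3 -c "
from h import *
inlays('blue');inlays('blue','sl.npz')
ins((-186,0.7))"
```

```text
tl.npz blue inlay r 88.6 az 240.0 30
tl.npz blue inlay r 132.1 az 241.9 31
sl.npz blue inlay r 91.6 az 238.9 6
t 14.02 car mm [-207.2  296.3] z 27.8 jaw 55.4 F [-0.3 -0.3 -1. ] w 33.8
(array([-205.6,  213.4,  -33. ]), array([ 0.0018, -0.0014, -0.7321]))
```

Emit:
jog_arm(rows=[0,0,-40,0,0,0,0,0,0,-80,0,0,0,0,-205.6,213.4,-110,0,0,-0.732,0,-205.6,213.4,-110,0,0,-0.732,0,-205.6,213.4,-110,0,0,-0.732,0,-205.6,213.4,-110,0,0,-0.732,0,-205.6,213.4,-110,0,0,-0.732,0,-205.6,213.4,-110,0,0,-0.732,0,-205.6,213.4,-110,0,0,-0.732,0,-205.6,213.4,-110,0,0,-0.732,0,-205.6,213.4,-110,0,0,-0.732,0,-205.6,213.4,-110,0,0,-0.732,0])

```text
t: 15.02
position: [0.4633, -0.079, 0.1374]
tcp_rot: [0.001, 0.662, 0.75, 0.0]
contact_force: [-1.0, 0.8, -0.4]
width: 0.0339
```

```bash
python3 -c "
from h import *
ins((-186,0.7),.0628)"
```

```text
t 15.02 car mm [-186.7   -0.2] z 137.4 jaw 97.2 F [-1.   0.8 -0.4] w 33.9
(array([ 1. ,  0.6, 74.6]), array([ 0.0014,  0.0009, -0.0026]))
```

Emit:
jog_arm(rows=[1,0.5,40,0,0,0,0,1,0.5,74.5,0,0,0,0,1,0.5,74.5,0,0,0,0,1,0.5,74.5,0,0,0,0,1,8,74.5,0,0,0,0,1,18,74.5,0,0,0,0,1,28,74.5,0,0,0,0,1,38,74.5,0,0,0,0,1,46,74.5,0,0,0,0,1,50,74.5,0,0,0,0,1,51,74.5,0,0,0,0,1,51,74.5,0,0,0,0])

```text
t: 16.02
position: [0.5144, -0.0702, 0.0619]
tcp_rot: [0.0, 0.66, 0.751, 0.0]
contact_force: [-0.4, -0.2, -0.3]
width: 0.0341
```

```bash
python3 -c "
from h import *
ins((-133.7,0.7),.0628)"
```

```text
t 16.02 car mm [-134.9    2. ] z 61.9 jaw 97.3 F [-0.4 -0.2 -0.3] w 34.1
(array([-1.3,  1.2, -0.9]), array([ 0.0009, -0.    ,  0.0008]))
```

Emit:
jog_arm(rows=[-1,1,0,0,0,0,0,-1,2,0,0,0,0,0,-1,3,0,0,0,0,0,-1,4,0,0,0,0,0,-1,4,0,0,0,0,0])

```text
t: 16.43
position: [0.5164, -0.0712, 0.0615]
tcp_rot: [-0.001, 0.661, 0.751, -0.001]
contact_force: [-4.6, -1.1, 0.3]
width: 0.0339
```

```bash
python3 -c "
from h import *
ins((-133.7,0.7),.0628)"
```

```text
t 16.43 car mm [-133.1    0.7] z 61.5 jaw 97.3 F [-4.6 -1.1  0.3] w 33.9
(array([-0. , -0.6, -1.3]), array([-0.003 ,  0.0002,  0.0002]))
```

Emit:
jog_arm(rows=[0,0,0,0,0,0,0.6,0,0,0,0,0,0,0.6,0,0,0,0,0,0,0.6,0,0,-40,0,0,0,0.6,0,0,-80,0,0,0,0.6,12,40,-108,0,0,0,0.6,25,80,-108,0,0,0,0.6,25,87,-108,0,0,0,0.6,25,87,-108,0,0,0,0.6,25,87,-75,0,0,0,0.6,25,87,-54,0,0,0,0.6,25,87,-54,0,0,0,0.6])

```text
t: 17.43
position: [0.5979, -0.0354, 0.1117]
tcp_rot: [-0.003, 0.66, 0.751, -0.002]
contact_force: [-1.4, 0.1, -1.1]
width: 0.0514
```

```bash
python3 st.py; python3 -c "
from plant import *
from h import *
o=get_obs();print(go(o,[*wor([-.0439,.0258]),.1165],97.3))
d=get_image('scene');np.savez('sl.npz',**d);inlays('red','sl.npz',100);seat('sl.npz','sl.npz')"
```

```text
t 17.43 car mm [-47.7  25.8] z 111.7 jaw 97.3 F [-1.4  0.1 -1.1] w 51.4
(array([-0. ,  3.8, -4.8]), array([-0.0072, -0.0008,  0.0008]))
sl.npz stripe r 110.9 az 239.0 10
sl.npz stripe r 110.9 az 239.0 10
```

Emit:
jog_arm(rows=[0,2.5,-3,0,0,0,0.6,0,2.5,-3,0,0,0,0,0,2.5,-3,0,0,0,0,0,2.5,-3,0,0,0,0,0,2.5,-3,0,0,0,0,0,2.5,-3,0,0,0,0])

```text
t: 17.98
position: [0.6043, -0.0341, 0.1209]
tcp_rot: [0.001, 0.66, 0.751, 0.001]
contact_force: [-1.5, -0.4, 6.6]
width: 0.0236
```

```bash
python3 st.py
```

```text
t 17.98 car mm [-41.2  26.4] z 120.9 jaw 97.3 F [-1.5 -0.4  6.6] w 23.6
```

Emit:
jog_arm(rows=[0,0,-9,0,0,0,0,0,0,-18,0,0,0,0,0,0,-18,0,0,0,0,-6,-2.8,-18,0,0,0,0,-12.1,-5,-18,0,0,0,0,-18.5,-6.3,-18,0,0,0,0,-25,-6.7,-18,0,0,0,0,-31.5,-6.3,-18,0,0,0,0,-37.9,-5,-18,0,0,0,0,-44,-2.8,-18,0,0,0,0,-50,0,-18,0,0,0,0,-50,0,-18,0,0,0,0])

```text
t: 18.98
position: [0.6112, -0.0845, 0.1365]
tcp_rot: [0.0, 0.661, 0.751, 0.001]
contact_force: [5.4, 0.6, -8.4]
width: 0.0236
```

```bash
python3 st.py
```

```text
t 18.98 car mm [-40.8 -24.5] z 136.5 jaw 97.3 F [ 5.4  0.6 -8.4] w 23.6
```

Emit:
jog_arm(rows=[0.7,-0.3,2,0,0,0,0,0.7,-0.3,4,0,0,0,0,0.7,-0.3,4,0,0,0,0])

```text
t: 19.23
position: [0.6097, -0.0827, 0.1322]
tcp_rot: [-0.0, 0.66, 0.751, 0.001]
contact_force: [4.2, 1.1, -8.3]
width: 0.0235
```

```bash
python3 st.py; python3 -c "
from h import *
check();seat();inlays('red',smin=90);inlays('red','sl.npz',90)"
```

```text
t 19.23 car mm [-42.  -22.5] z 132.2 jaw 97.4 F [ 4.2  1.1 -8.3] w 23.5
stops top
[[67.3, 359.5, 16.0], [67.2, 59.4, 18.0], [67.6, 118.6, 18.0], [67.8, 179.8, 17.0]] turret mod60 -0.645573137963554 coh 0.9989907669928045
stops scene
[[66.7, 353.0, 8.0], [70.4, 58.9, 23.0]] turret mod60 -4.091846480498613 coh 0.9524902895257482
knob (None, 0) (None, 0)
sl.npz stripe r 110.9 az 239.0 10
```

Emit:
jog_arm(rows=[-0.6,0.3,1,0,0,0,0,-0.6,0.3,1,0,0,0,0.6,-0.6,0.3,1,0,0,0,0.6,-0.6,0.3,1,0,0,0,0.6,-0.6,0.3,-35,0,0,0,0.6,-0.6,0.3,-70,0,0,0,0.6,-0.6,0.3,-70,0,0,0,0.6,-0.6,0.3,-70,0,0,0,0.6])

```text
t: 20.0
position: [0.6109, -0.0845, 0.2056]
tcp_rot: [0.002, 0.661, 0.751, 0.001]
contact_force: [-0.9, -0.7, -1.4]
width: 0.0513
```

```bash
python3 st.py; python3 -c "
from h import *
from plant import *
s,t=check();seat();inlays('red',smin=90);knobsolve()
cards(t,['teal','orange','green'])
plan(get_obs(),[.4645,.3574],-6.2)"
```

```text
t 20.0 car mm [-41.1 -24.5] z 205.6 jaw 97.3 F [-0.9 -0.7 -1.4] w 51.3
stops top
[[67.5, 0.9, 18.0], [67.4, 60.4, 19.0], [67.8, 120.2, 18.0], [67.9, 180.2, 19.0]] turret mod60 0.4445317871685832 coh 0.999564492577599
stops scene
[[70.1, 60.2, 21.0]] turret mod60 0.215143708518569 coh 1.0
knob (array([314.7       , 194.26666667]), np.int32(30)) (array([256.1 , 189.38]), np.int32(50))
knob tri z 0.101 err 0.0047 car [-46.  -23.4] az -153.0
sl.npz stripe r 110.5 az 239.7 10
knob az 209.2 z mm 101.6 n 50
knob az 209.2 z mm 101.6 n 50
teal [0.6167 0.334 ] [0.6167 0.334 ] ang 89.7 89.7 [ 0.  11.9] 5
orange [0.4644 0.3575] [0.4644 0.3576] ang -5.9 -5.9 [34.2 73.1] 291
green [ 0.4728 -0.3611] [ 0.4726 -0.3612] ang 34.8 34.0 [35.1 73.5] 290
card -6.2 grip xy [0.4387 0.3602] z 0.15 (array([ 462.8, -112.6,   52.5]), array([-0.0004,  0.0007,  0.2359]))
card -6.2 grip xy [0.4387 0.3602] z 0.026 (array([ 462.9, -112.5,  176.5]), array([-0.0004,  0.0007,  0.2359]))
```

Emit:
jog_arm(rows=[463,-112,50,0,0,0.236,0.6,463,-112,50,0,0,0.236,0.6,463,-112,50,0,0,0.236,0.6,463,-112,50,0,0,0.236,0.6,463,-112,50,0,0,0.236,0.6,463,-112,50,0,0,0.236,0.6,463,-112,50,0,0,0.236,0.6,463,-112,50,0,0,0.236,0.6,463,-112,50,0,0,0.236,0.6,463,-112,50,0,0,0.236,0.6,463,-112,50,0,0,0.236,0.6,463,-112,50,0,0,0.236,0.6])

```text
t: 21.1
position: [0.4356, 0.3657, 0.1514]
tcp_rot: [-0.002, 0.742, 0.67, -0.001]
contact_force: [0.2, 0.5, 0.8]
width: 0.0508
```

```bash
python3 st.py; python3 -c "
from h import *
from plant import *
s,t=check();seat();inlays('red',smin=90);inlays('blue')
plan(get_obs(),[.4645,.3574],-6.0)
H=cv2.cvtColor(t['image'],cv2.COLOR_RGB2HSV);m=((H[:,:,0]>80)&(H[:,:,0]<105)&(H[:,:,1]>70)&(H[:,:,2]>50)).astype(np.uint8)
k,l,st,ce=cv2.connectedComponentsWithStats(m)
for i in range(1,k):
    if 8<st[i,4]<60: print(ce[i],st[i,4],onplane(t,ce[i:i+1],.008))
"
```

```text
t 21.1 car mm [-157.7  444.3] z 151.4 jaw 84.1 F [0.2 0.5 0.8] w 50.8
stops top
[[67.7, 2.2, 15.0], [67.9, 301.3, 18.0], [67.4, 60.4, 19.0], [68.1, 240.6, 19.0], [67.6, 119.8, 17.0], [67.8, 181.2, 16.0]] turret mod60 0.8965075714814462 coh 0.9968385728218343
stops scene
[[70.1, 60.2, 21.0]] turret mod60 0.215143708518569 coh 1.0
knob (array([315.83076923, 192.32307692]), np.int32(65)) (array([256.1 , 189.38]), np.int32(50))
knob tri z 0.1015 err 0.0015 car [-43.6 -25.3] az -149.9
sl.npz stripe r 109.5 az 239.4 12
tl.npz stripe r 110.8 az 300.7 32
tl.npz stripe r 109.5 az 241.1 33
tl.npz red inlay r 87.6 az 240.7 23
tl.npz red inlay r 130.9 az 240.8 25
tl.npz blue inlay r 129.4 az 301.1 13
tl.npz blue inlay r 88.7 az 300.3 26
card -6.0 grip xy [0.4386 0.3601] z 0.15 (array([-4.8,  3.3,  1.3]), array([-0.0034, -0.0006,  0.0046]))
card -6.0 grip xy [0.4386 0.3601] z 0.026 (array([ -4.9,   3.7, 125.3]), array([-0.0034, -0.0006,  0.0046]))
[189.        202.0952381] 21 [[0.59517348 0.28319159 0.008     ]]
[181.79166667 215.125     ] 24 [[0.55635099 0.30398383 0.008     ]]
```

Emit:
jog_arm(rows=[-2,2,40,0,0,0,0.6,-2,2,80,0,0,0,0.6,-2,2,95,0,0,0,0.6,-2,2,95,0,0,0,0.6,-2,2,95,0,0,0,0.6])

```text
t: 21.62
position: [0.4411, 0.3571, 0.0568]
tcp_rot: [0.0, 0.744, 0.668, -0.002]
contact_force: [0.1, 0.1, 0.3]
width: 0.0512
```

```bash
python3 -c "
from h import *
from plant import *
plan(get_obs(),[.4645,.3574],-6.0)
"
```

```text
card -6.0 grip xy [0.4386 0.3601] z 0.15 (array([  2.5,  -3. , -93.2]), array([-0.002 ,  0.0029, -0.0039]))
card -6.0 grip xy [0.4386 0.3601] z 0.026 (array([ 2.8, -2.7, 30.7]), array([-0.002 ,  0.0029, -0.0039]))
```

Emit:
jog_arm(rows=[2.5,-2.7,20,0,0,0,0.6,2.5,-2.7,30,0,0,0,0.6,2.5,-2.7,30,0,0,0,0.6,2.5,-2.7,30,0,0,0,0,2.5,-2.7,30,0,0,0,0,2.5,-2.7,30,0,0,0,0,2.5,-2.7,30,0,0,0,0])

```text
t: 22.2
position: [0.4395, 0.3616, 0.0291]
tcp_rot: [0.0, 0.744, 0.668, 0.001]
contact_force: [-0.3, -2.1, 7.4]
width: 0.0333
```

```bash
python3 -c "
from h import *
ins((-186,0.7),.0628)"
```

```text
t 22.2 car mm [-154.4  439.8] z 29.1 jaw 83.8 F [-0.3 -2.1  7.4] w 33.3
(array([-434.3,   71.8,  -34. ]), array([ 0.0015, -0.0008, -0.2355]))
```

Emit:
jog_arm(rows=[0,0,-40,0,0,0,0,0,0,-80,0,0,0,0,-434,72,-114,0,0,-0.235,0,-434,72,-114,0,0,-0.235,0,-434,72,-114,0,0,-0.235,0,-434,72,-114,0,0,-0.235,0,-434,72,-114,0,0,-0.235,0,-434,72,-114,0,0,-0.235,0,-434,72,-114,0,0,-0.235,0,-434,72,-114,0,0,-0.235,0,-434,72,-114,0,0,-0.235,0,-434,72,-114,0,0,-0.235,0])

```text
t: 23.2
position: [0.4623, -0.0555, 0.1407]
tcp_rot: [0.001, 0.661, 0.751, 0.0]
contact_force: [0.8, 0.4, -0.0]
width: 0.0335
```

```bash
python3 -c "
from h import *
ins((-186,0.7),.064)"
```

```text
t 23.2 car mm [-184.8   23.1] z 140.7 jaw 97.3 F [ 0.8  0.4 -0. ] w 33.5
(array([-22.4,  -1.3,  76.8]), array([ 0.0011,  0.0006, -0.0003]))
```

Emit:
jog_arm(rows=[-20,-1,0,0,0,0,0,-20,-1,30,0,0,0,0,-20,-1,50,0,0,0,0,-20,-1,50,0,0,0,0,-20,-1,50,0,0,0,0])

```text
t: 23.62
position: [0.4635, -0.0732, 0.0899]
tcp_rot: [-0.001, 0.661, 0.751, -0.0]
contact_force: [0.8, 0.2, -0.3]
width: 0.0329
```

```bash
python3 -c "
from h import *
ins((-186,0.7),.064)"
```

```text
t 23.62 car mm [-185.8    5.5] z 89.9 jaw 97.3 F [ 0.8  0.2 -0.3] w 32.9
(array([-4.8, -0.2, 25.9]), array([-0.0016, -0.0004,  0.0001]))
```

Emit:
jog_arm(rows=[-4.6,0,15,0,0,0,0,-4.6,0,25.5,0,0,0,0,-4.6,0,25.5,0,0,0,0,-4.6,0,25.5,0,0,0,0])

```text
t: 23.95
position: [0.465, -0.0774, 0.0654]
tcp_rot: [0.0, 0.66, 0.751, 0.0]
contact_force: [0.0, 0.8, 0.6]
width: 0.0333
```

Run:
```python
from h import *
from plant import *
ins((-134,0.7),.064)
s=get_image("scene")
cv2.imwrite("pics/s8.png",cv2.resize(s["image"][165:250,230:330],None,fx=6,fy=6,interpolation=cv2.INTER_CUBIC)[:,:,::-1])
```

```text
t 23.95 car mm [-184.9    1.1] z 65.4 jaw 97.3 F [0.  0.8 0.6] w 33.3
(array([-0.4, 50.9,  1.5]), array([0.0007, 0.0003, 0.0008]))
```

View pics/s8.png

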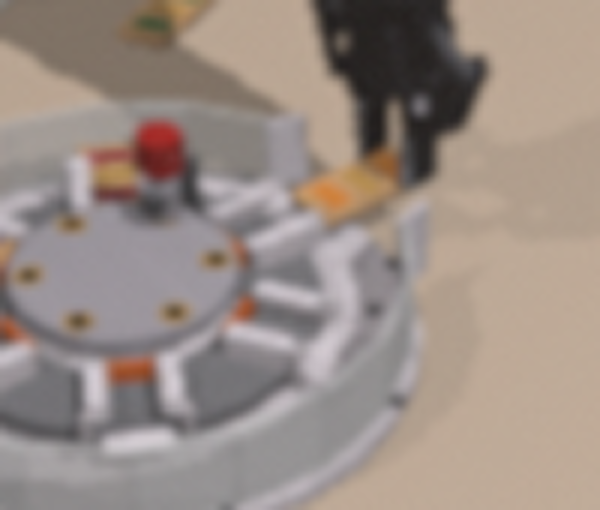

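Emit:
jog_arm(rows=[-0.4,8,1,0,0,0,0,-0.4,18,1,0,0,0,0,-0.4,28,1,0,0,0,0,-0.4,36,1,0,0,0,0,-0.4,43,1,0,0,0,0,-0.4,47,1,0,0,0,0,-0.4,49,1,0,0,0,0,-0.4,51,1,0,0,0,0,-0.4,52,1,0,0,0,0,-0.4,53,1,0,0,0,0,-0.4,53,1,0,0,0,0])

```text
t: 24.92
position: [0.5166, -0.0716, 0.0633]
tcp_rot: [-0.0, 0.661, 0.751, -0.0]
contact_force: [-0.8, -0.0, 0.1]
width: 0.033
```

```bash
python3 -c "
from h import *
ins((-133.3,0.7),.064)"
```

```text
t 24.92 car mm [-133.     0.3] z 63.3 jaw 97.3 F [-0.8 -0.   0.1] w 33.0
(array([ 0.4, -0.3, -0.7]), array([-0.0012,  0.    , -0.0002]))
```

Emit:
jog_arm(rows=[0,1,0,0,0,0,0,0,2,0,0,0,0,0,0,3,0,0,0,0,0,0,3,0,0,0,0,0])

```text
t: 25.25
position: [0.5169, -0.0718, 0.0629]
tcp_rot: [-0.002, 0.661, 0.75, -0.003]
contact_force: [-8.0, -1.6, 5.8]
width: 0.0332
```

```bash
python3 st.py
```

```text
t 25.25 car mm [-1.327e+02  1.000e-01] z 62.9 jaw 97.3 F [-8.  -1.6  5.8] w 33.2
```

Emit:
jog_arm(rows=[0,-1,0,0,0,0,0,0,-1.5,0,0,0,0,0.6,0,-1.5,0,0,0,0,0.6,0,-1.5,-40,0,0,0,0.6,0,-1.5,-80,0,0,0,0.6,-12,40,-108,0,0,0,0.6,-25,78,-108,0,0,0,0.6,-25,86.5,-108,0,0,0,0.6,-25,86.5,-108,0,0,0,0.6,-25,86.5,-75,0,0,0,0.6,-25,86.5,-54,0,0,0,0.6,-25,86.5,-54,0,0,0,0.6])

```text
t: 26.25
position: [0.6063, -0.0849, 0.1133]
tcp_rot: [-0.003, 0.661, 0.751, -0.002]
contact_force: [-1.1, -0.0, -0.6]
width: 0.0514
```

```bash
python3 -c "
from plant import *
from h import *
o=get_obs();where(o);print(go(o,[*wor([-.0435,-.0245]),.1165],97.3))
d=get_image('scene');np.savez('sl.npz',**d);inlays('orange','sl.npz');seat('sl.npz','sl.npz')"
```

```text
t 26.25 car mm [-45.6 -24.3] z 113.3 jaw 97.3 F [-1.1 -0.  -0.6] w 51.4
(array([-0.2,  2.1, -3.2]), array([-0.0067, -0.0016,  0.0002]))
sl.npz orange inlay r 132.6 az 179.9 8
sl.npz stripe r 110.9 az 239.0 8
sl.npz stripe r 110.9 az 239.0 8
```

Emit:
jog_arm(rows=[0,1,-3,0,0,0,0.6,0,1,-3,0,0,0,0,0,1,-3,0,0,0,0,0,1,-3,0,0,0,0,0,1,-3,0,0,0,0,0,1,-3,0,0,0,0])

```text
t: 26.8
position: [0.6112, -0.084, 0.1226]
tcp_rot: [0.001, 0.661, 0.751, 0.001]
contact_force: [-0.3, 1.2, 7.9]
width: 0.0236
```

```bash
python3 st.py
```

```text
t 26.8 car mm [-40.7 -24.1] z 122.6 jaw 97.3 F [-0.3  1.2  7.9] w 23.6
```

Emit:
jog_arm(rows=[0,0,-9,0,0,0,0,0,0,-18,0,0,0,0,0,0,-18,0,0,0,0,-5.4,3.6,-18,0,0,0,0,-10.4,7.9,-18,0,0,0,0,-14.7,12.9,-18,0,0,0,0,-18.3,18.3,-18,0,0,0,0,-21.2,24.2,-18,0,0,0,0,-23.3,30.4,-18,0,0,0,0,-24.6,36.8,-18,0,0,0,0,-25,43.3,-18,0,0,0,0,-25,43.3,-16,0,0,0,0])

```text
t: 27.8
position: [0.6565, -0.1031, 0.1356]
tcp_rot: [-0.001, 0.66, 0.751, 0.0]
contact_force: [0.4, 5.0, -8.3]
width: 0.0233
```

Emit:
jog_arm(rows=[0,0,2,0,0,0,0,0,0,2,0,0,0,0])

```text
t: 27.97
position: [0.6556, -0.1032, 0.1335]
tcp_rot: [-0.001, 0.66, 0.751, -0.0]
contact_force: [0.4, 6.6, -7.9]
width: 0.0234
```

```bash
python3 st.py; python3 -c "
from h import *
check();seat()"
```

```text
t 27.97 car mm [  0.9 -48.7] z 133.5 jaw 97.3 F [ 0.4  6.6 -7.9] w 23.4
stops top
[[67.8, 358.2, 21.0], [67.3, 58.7, 19.0], [67.6, 238.5, 16.0], [67.4, 118.3, 17.0], [67.6, 178.5, 17.0]] turret mod60 -1.564428279052516 coh 0.9998185214811175
stops scene
[[66.7, 353.0, 8.0], [69.8, 58.1, 20.0]] turret mod60 -4.473723548652462 coh 0.9639052656583263
knob (None, 0) (None, 0)
sl.npz stripe r 109.0 az 238.4 10
sl.npz stripe r 112.1 az 356.9 12
tl.npz stripe r 110.8 az 358.3 32
tl.npz stripe r 85.4 az 239.3 45
tl.npz stripe r 107.1 az 236.3 15
```

Emit:
jog_arm(rows=[0,1.7,1,0,0,0,0,0,1.7,2,0,0,0,0,0,1.7,2,0,0,0,0.6,0,1.7,2,0,0,0,0.6,0,1.7,2,0,0,0,0.6,0,1.7,-35,0,0,0,0.6,0,1.7,-70,0,0,0,0.6,0,1.7,-70,0,0,0,0.6,0,1.7,-70,0,0,0,0.6])

```text
t: 28.82
position: [0.6595, -0.1048, 0.2079]
tcp_rot: [0.003, 0.661, 0.75, 0.001]
contact_force: [0.3, 0.1, -0.5]
width: 0.0513
```

```bash
cat >> h.py <<'E'
def pair(n,d,lo=50,box=(330,560,120,420)):
    "centre and angle of a card on the table from its two inlays, pixels limited to left/right of the carousel"
    H=cv2.cvtColor(d["image"],cv2.COLOR_RGB2HSV);a,b=HUE[n]
    m=((H[:,:,0]>=a)&(H[:,:,0]<=b)&(H[:,:,1]>lo)&(H[:,:,2]>30)).astype(np.uint8)
    k,l,st,ce=cv2.connectedComponentsWithStats(m,connectivity=8)
    c=[i for i in range(1,k) if 6<st[i,4]<80 and box[0]<ce[i,0]<box[1] and box[2]<ce[i,1]<box[3]]
    P=onplane(d,ce[c],.008)[:,:2];print(n,st[c,4],P.round(4).tolist())
    for i in range(len(c)):
        for j in range(i):
            v=P[i]-P[j]
            if .035<np.hypot(*v)<.055:
                v*=np.sign(v[0]);print("  pair mid",((P[i]+P[j])/2).round(4),"len",np.hypot(*v).round(4),"ang",np.degrees(np.arctan2(v[1],v[0])).round(1))
E
python3 st.py; python3 -c "
from h import *
from plant import *
s,t=check();seat();knobsolve()
pair('green',t);pair('teal',t,70,(100,240,180,280))
plan(get_obs(),[.4727,-.3612],34.2)"
```

```text
t 28.82 car mm [  4.5 -50.8] z 207.9 jaw 97.2 F [ 0.3  0.1 -0.5] w 51.3
stops top
[[67.7, 1.2, 18.0], [67.4, 59.1, 19.0], [67.6, 238.5, 16.0], [67.4, 118.6, 19.0], [67.8, 180.5, 18.0]] turret mod60 -0.440956564056658 coh 0.9937512960392093
stops scene
[[66.7, 353.0, 8.0], [70.2, 59.9, 22.0]] turret mod60 -3.5980670755437107 coh 0.9354754318074626
knob (array([322.38666667, 175.8       ]), np.int32(75)) (array([240.5, 191. ]), np.int32(50))
knob tri z 0.1002 err 0.0015 car [  0.2 -50.2] az -89.8
sl.npz stripe r 109.9 az 240.1 14
sl.npz stripe r 110.6 az 357.7 13
tl.npz stripe r 110.6 az 359.5 33
tl.npz stripe r 86.2 az 240.6 43
tl.npz stripe r 108.5 az 240.1 33
knob az 269.2 z mm 99.6 n 50
knob az 269.2 z mm 99.6 n 50
green [11 11 10 11 15  9  9 10  9  7 14 12 10 17 16 14  8] [[0.732, -0.4317], [0.7195, -0.4057], [0.7128, -0.4517], [0.6915, -0.4105], [0.6877, -0.4387], [0.6749, -0.3691], [0.6704, -0.3979], [0.6486, -0.3563], [0.6426, -0.4022], [0.629, -0.3772], [0.1755, -0.635], [0.1619, -0.6006], [0.1622, -0.6905], [0.1261, -0.6113], [0.1264, -0.7307], [0.0938, -0.662], [0.094, -0.73
[... 515 characters left out ...]
587 -0.3857] len 0.0463 ang 45.6
  pair mid [ 0.6456 -0.3793] len 0.0463 ang 82.5
  pair mid [ 0.652  -0.3732] len 0.0466 ang 9.9
  pair mid [ 0.6497 -0.3875] len 0.0463 ang -26.7
  pair mid [ 0.1687 -0.6178] len 0.0369 ang -68.4
  pair mid [ 0.1508 -0.6231] len 0.0548 ang -25.6
  pair mid [ 0.144  -0.6059] len 0.0374 ang 16.6
  pair mid [ 0.1443 -0.7106] len 0.0538 ang 48.3
teal [20 23] [[0.595, 0.2833], [0.5561, 0.3039]]
  pair mid [0.5755 0.2936] len 0.044 ang -27.8
card 34.2 grip xy [ 0.4512 -0.3758] z 0.15 (array([-242.8, -239. ,   54.8]), array([-0.    ,  0.0012, -0.4705]))
card 34.2 grip xy [ 0.4512 -0.3758] z 0.026 (array([-242.7, -239.1,  178.8]), array([-0.    ,  0.0012, -0.4705]))
```

Emit:
jog_arm(rows=[-243,-238,53,0,0,-0.471,0.6,-243,-238,53,0,0,-0.471,0.6,-243,-238,53,0,0,-0.471,0.6,-243,-238,53,0,0,-0.471,0.6,-243,-238,53,0,0,-0.471,0.6,-243,-238,53,0,0,-0.471,0.6,-243,-238,53,0,0,-0.471,0.6,-243,-238,53,0,0,-0.471,0.6,-243,-238,53,0,0,-0.471,0.6,-243,-238,53,0,0,-0.471,0.6,-243,-238,53,0,0,-0.471,0.6,-243,-238,53,0,0,-0.471,0.6])

```text
t: 29.92
position: [0.4534, -0.3738, 0.1511]
tcp_rot: [-0.0, 0.467, 0.884, 0.001]
contact_force: [-0.0, 0.3, 0.3]
width: 0.0511
```

```bash
python3 st.py; python3 -c "
from h import *
from plant import *
s,t=check();seat()
p=proj(s,[[.4727,-.3612,.008]])[0];print(p)
H=cv2.cvtColor(s['image'],cv2.COLOR_RGB2HSV);u,v=p.round().astype(int);m=((H[:,:,0]>=16)&(H[:,:,0]<=22)&(H[:,:,1]>110)).astype(np.uint8)
w=m[v-10:v+11,u-10:u+11];q=np.argwhere(w);print(len(q),(q.mean(0)[::-1]+[u-10,v-10]) if len(q) else 0)
plan(get_obs(),[.4727,-.3612],34.2)"
```

```text
t 29.92 car mm [-234.1 -291.5] z 151.1 jaw 124.4 F [-0.   0.3  0.3] w 51.1
stops top
[[68.1, 0.1, 20.0], [68.1, 300.0, 16.0], [67.4, 59.1, 19.0], [67.9, 239.1, 14.0], [67.4, 118.6, 19.0], [67.9, 180.7, 17.0]] turret mod60 -0.4150397819754155 coh 0.9972868345010849
stops scene
[[66.7, 353.0, 8.0], [70.2, 59.9, 22.0]] turret mod60 -3.5980670755437107 coh 0.9354754318074626
knob (array([322.37313433, 176.        ]), np.int32(67)) (array([240.53061224, 190.91836735]), np.int32(49))
knob tri z 0.1003 err 0.001 car [ -0.2 -50.3] az -90.3
sl.npz stripe r 109.5 az 240.4 15
sl.npz stripe r 110.0 az 357.7 12
tl.npz stripe r 110.8 az 359.6 34
tl.npz stripe r 109.8 az 300.0 35
tl.npz stripe r 92.6 az 241.0 13
tl.npz stripe r 108.8 az 240.2 34
tl.npz stripe r 131.6 az 239.4 40
[257.27724465 166.27417027]
17 [259.         164.82352941]
card 34.2 grip xy [ 0.4512 -0.3758] z 0.15 (array([-0.4, -3.5,  1.5]), array([ 0.0009, -0.0002,  0.0041]))
card 34.2 grip xy [ 0.4512 -0.3758] z 0.026 (array([ -0.4,  -3.7, 125.5]), array([ 0.0009, -0.0002,  0.0041]))
```

Green is where it was, and three cards sit home. Descend onto green.

Emit:
jog_arm(rows=[-0.4,-3,40,0,0,0,0.6,-0.4,-3,80,0,0,0,0.6,-0.4,-3,110,0,0,0,0.6,-0.4,-3,125,0,0,0,0.6,-0.4,-3,125,0,0,0,0.6,-0.4,-3,125,0,0,0,0,-0.4,-3,125,0,0,0,0,-0.4,-3,125,0,0,0,0,-0.4,-3,125,0,0,0,0,-0.4,-3,125,0,0,0,0])

```text
t: 30.85
position: [0.4506, -0.3773, 0.027]
tcp_rot: [0.0, 0.467, 0.884, -0.0]
contact_force: [0.8, 0.4, -0.5]
width: 0.0337
```

```bash
python3 -c "
from h import *
ins((-186,0.7),.0628)
from plant import *
plan(get_obs(),[.4727,-.3612],34.2)"
```

```text
t 30.85 car mm [-237.2 -294.6] z 27.0 jaw 124.3 F [ 0.8  0.4 -0.5] w 33.7
(array([239.9, 179.6, -36. ]), array([4.000e-04, 1.000e-03, 4.708e-01]))
card 34.2 grip xy [ 0.4512 -0.3758] z 0.15 (array([   0.8,    1.3, -123. ]), array([0.0001, 0.001 , 0.0013]))
card 34.2 grip xy [ 0.4512 -0.3758] z 0.026 (array([1. , 1.3, 1. ]), array([0.0001, 0.001 , 0.0013]))
```

Emit:
jog_arm(rows=[0,0,-40,0,0,0,0,0,0,-80,0,0,0,0,240,179.5,-110,0,0,0.471,0,240,179.5,-110,0,0,0.471,0,240,179.5,-110,0,0,0.471,0,240,179.5,-110,0,0,0.471,0,240,179.5,-110,0,0,0.471,0,240,179.5,-110,0,0,0.471,0,240,179.5,-110,0,0,0.471,0,240,179.5,-110,0,0,0.471,0,240,179.5,-110,0,0,0.471,0,240,179.5,-110,0,0,0.471,0])

```text
t: 31.85
position: [0.4637, -0.0777, 0.1367]
tcp_rot: [0.0, 0.66, 0.751, -0.0]
contact_force: [0.8, -1.0, -0.3]
width: 0.034
```

```bash
python3 -c "
from h import *
ins((-187,0.7),.062)"
```

```text
t 31.85 car mm [-186.2    1. ] z 136.7 jaw 97.4 F [ 0.8 -1.  -0.3] w 34.0
(array([-0.2, -0.8, 74.7]), array([0.0004, 0.0008, 0.0015]))
```

Emit:
jog_arm(rows=[0,0,40,0,0,0,0,0,0,74.5,0,0,0,0,0,0,74.5,0,0,0,0,0,0,74.5,0,0,0,0,0,8,74.5,0,0,0,0,0,18,74.5,0,0,0,0,0,28,74.5,0,0,0,0,0,37,74.5,0,0,0,0,0,44,74.5,0,0,0,0,0,48,74.5,0,0,0,0,0,50,74.5,0,0,0,0,0,51,74.5,0,0,0,0])

```text
t: 32.85
position: [0.5144, -0.0712, 0.0619]
tcp_rot: [0.0, 0.661, 0.751, 0.0]
contact_force: [0.0, -0.8, -1.3]
width: 0.0338
```

Emit:
jog_arm(rows=[0,1,0,0,0,0,0,0,1,0,0,0,0,0])

```text
t: 33.02
position: [0.5149, -0.0712, 0.0619]
tcp_rot: [-0.0, 0.661, 0.751, -0.0]
contact_force: [-0.4, 0.5, -0.6]
width: 0.0336
```

```bash
python3 -c "
from h import *
ins((-135.3,0.7),.062)"
```

```text
t 33.02 car mm [-134.5    0.9] z 61.9 jaw 97.3 F [-0.4  0.5 -0.6] w 33.6
(array([-0.2, -0.8, -0.1]), array([-0.0004,  0.    , -0.0002]))
```

Emit:
jog_arm(rows=[0,1,0,0,0,0,0,0,2,0,0,0,0,0,0,3,0,0,0,0,0,0,3.5,0,0,0,0,0,0,3.5,0,0,0,0,0])

```text
t: 33.43
position: [0.5158, -0.0715, 0.0612]
tcp_rot: [-0.002, 0.661, 0.75, -0.002]
contact_force: [-6.7, -0.8, 1.3]
width: 0.0334
```

```bash
python3 st.py
```

```text
t 33.43 car mm [-133.7    0.5] z 61.2 jaw 97.2 F [-6.7 -0.8  1.3] w 33.4
```

Emit:
jog_arm(rows=[0,-1,0,0,0,0,0,0,-1.5,0,0,0,0,0.5,0,-1.5,0,0,0,0,0.5,0,-1.5,-40,0,0,0,0.5,0,-1.5,-80,0,0,0,0.5,-15,40,-110,0,0,0,0.5,-30,78,-110,0,0,0,0.5,-45,115,-110,0,0,0,0.5,-50,131,-110,0,0,0,0.5,-50,131,-110,0,0,0,0.5,-50,131,-110,0,0,0,0.5])

```text
t: 34.35
position: [0.6561, -0.1035, 0.1714]
tcp_rot: [0.0, 0.661, 0.751, 0.001]
contact_force: [-0.9, 0.3, 0.2]
width: 0.043
```

```bash
python3 -c "
from plant import *
from h import *
o=get_obs();where(o);print(go(o,[*wor([.0003,-.0490]),.117],97.3))
check();inlays('green','sl.npz')"
```

```text
t 34.35 car mm [  1.4 -49.1] z 171.4 jaw 97.3 F [-0.9  0.3  0.2] w 43.0
(array([ 0.1, -1.2, 54.4]), array([ 0.001 , -0.0007, -0.0005]))
stops top
[[67.8, 0.0, 20.0], [67.4, 59.1, 19.0], [67.6, 240.0, 16.0], [67.6, 119.8, 17.0], [67.9, 180.7, 17.0]] turret mod60 -0.09655883299357004 coh 0.9985924955047498
stops scene
[[66.7, 353.0, 8.0], [70.1, 60.2, 21.0]] turret mod60 -3.416037477222353 coh 0.9285694993488678
knob (array([321.55882353, 177.85294118]), np.int32(34)) (array([240.53061224, 191.08163265]), np.int32(49))
knob tri z 0.0988 err 0.0045 car [ -2.6 -49.1] az -93.0
```

Emit:
jog_arm(rows=[0,-1,30,0,0,0,0.5,0,-1,52,0,0,0,0.5,0,-1,52,0,0,0,0.5,0,-1,52,0,0,0,0,0,-1,52,0,0,0,0,0,-1,52,0,0,0,0,0,-1,52,0,0,0,0,0,-1,52,0,0,0,0])

```text
t: 35.12
position: [0.654, -0.1033, 0.121]
tcp_rot: [0.0, 0.661, 0.751, 0.0]
contact_force: [-2.1, 1.9, 1.6]
width: 0.0236
```

```bash
python3 st.py
```

```text
t 35.12 car mm [ -0.7 -48.6] z 121.0 jaw 97.3 F [-2.1  1.9  1.6] w 23.6
```

Emit:
jog_arm(rows=[0,0,-8,0,0,0,0,0,0,-16,0,0,0,0,0,0,-16,0,0,0,0,0.4,6.5,-16,0,0,0,0,1.7,12.9,-16,0,0,0,0,3.8,19.1,-16,0,0,0,0,6.7,25,-16,0,0,0,0,10.3,30.4,-16,0,0,0,0,14.6,35.4,-16,0,0,0,0,19.6,39.7,-16,0,0,0,0,25,43.3,-16,0,0,0,0,25,43.3,-16,0,0,0,0])

```text
t: 36.12
position: [0.694, -0.0715, 0.1353]
tcp_rot: [-0.001, 0.66, 0.751, 0.0]
contact_force: [-3.7, 2.6, -8.3]
width: 0.0239
```

Emit:
jog_arm(rows=[0,0,1,0,0,0,0,0,0,1,0,0,0,0])

```text
t: 36.28
position: [0.6933, -0.0731, 0.1344]
tcp_rot: [-0.001, 0.66, 0.751, -0.0]
contact_force: [-4.0, 2.7, -8.6]
width: 0.0236
```

```bash
python3 st.py; python3 -c "
from h import *
check();seat()"
```

```text
t 36.28 car mm [ 42.2 -23.6] z 134.4 jaw 97.3 F [-4.   2.7 -8.6] w 23.6
stops top
[[67.4, 59.1, 19.0], [68.3, 233.7, 10.0], [67.4, 118.6, 19.0], [67.8, 180.5, 18.0]] turret mod60 -1.9964315322202622 coh 0.9650869607927063
stops scene
[[66.9, 61.3, 12.0]] turret mod60 1.309604047586929 coh 1.0
knob (None, 0) (None, 0)
sl.npz stripe r 109.5 az 239.4 12
sl.npz stripe r 107.6 az 357.3 12
sl.npz stripe r 110.7 az 60.8 26
tl.npz stripe r 108.8 az 359.7 33
tl.npz stripe r 110.7 az 59.1 30
```

Emit:
jog_arm(rows=[0,0,3,0,0,0,0,0,0,3,0,0,0,0.5,0,0,3,0,0,0,0.5,0,0,3,0,0,0,0.5,0,0,-35,0,0,0,0.5,0,0,-70,0,0,0,0.5,0,0,-70,0,0,0,0.5,0,0,-70,0,0,0,0.5])

```text
t: 37.05
position: [0.6961, -0.074, 0.2092]
tcp_rot: [0.004, 0.661, 0.75, 0.003]
contact_force: [-0.5, -0.2, -1.8]
width: 0.0424
```

```bash
python3 st.py; python3 -c "
from h import *
from plant import *
s,t=check();seat();knobsolve()
pair('teal',t,70,(100,240,180,280))
plan(get_obs(),[.5757,.2936],-28)"
```

```text
t 37.05 car mm [ 44.8 -24.9] z 209.2 jaw 97.2 F [-0.5 -0.2 -1.8] w 42.4
stops top
[[68.1, 1.1, 21.0], [67.4, 59.1, 19.0], [67.8, 238.7, 17.0], [67.4, 118.6, 19.0], [67.9, 180.7, 17.0]] turret mod60 -0.35679927554326357 coh 0.9940403427382486
stops scene
[[66.9, 60.6, 13.0]] turret mod60 0.5943420484569346 coh 1.0
knob (array([311.2972973 , 161.63513514]), np.int32(74)) (array([233.07407407, 198.75925926]), np.int32(54))
knob tri z 0.1026 err 0.0021 car [ 43.2 -24.8] az -29.8
sl.npz stripe r 108.9 az 239.4 13
sl.npz stripe r 108.0 az 357.1 11
sl.npz stripe r 111.3 az 60.3 25
tl.npz stripe r 113.2 az 357.9 8
tl.npz stripe r 110.7 az 59.1 30
knob az 347.8 z mm 112.8 n 54
knob az 347.8 z mm 112.8 n 54
knob az 318.0 z mm 94.9 n 54
knob az 318.0 z mm 94.9 n 54
teal [20 24] [[0.595, 0.2833], [0.5564, 0.304]]
  pair mid [0.5757 0.2937] len 0.0438 ang -28.1
card -28 grip xy [0.5527 0.3058] z 0.15 (array([394.8, -92.3,  54.9]), array([1.900e-03, 5.000e-04, 6.152e-01]))
card -28 grip xy [0.5527 0.3058] z 0.026 (array([394.9, -92.5, 178.9]), array([1.900e-03, 5.000e-04, 6.152e-01]))
```

Emit:
jog_arm(rows=[395,-91,52,0,0,0.615,0.6,395,-91,52,0,0,0.615,0.6,395,-91,52,0,0,0.615,0.6,395,-91,52,0,0,0.615,0.6,395,-91,52,0,0,0.615,0.6,395,-91,52,0,0,0.615,0.6,395,-91,52,0,0,0.615,0.6,395,-91,52,0,0,0.615,0.6,395,-91,52,0,0,0.615,0.6,395,-91,52,0,0,0.615,0.6,395,-91,52,0,0,0.615,0.6,395,-91,52,0,0,0.615,0.6])

```text
t: 38.15
position: [0.5514, 0.3093, 0.1516]
tcp_rot: [-0.001, 0.856, 0.518, -0.001]
contact_force: [0.1, -0.9, -0.2]
width: 0.0512
```

Emit:
jog_arm(rows=[0,0,40,0,0,0,0.6,0,0,60,0,0,0,0.6,0,0,60,0,0,0,0.6,0,0,60,0,0,0,0.6,0,0,60,0,0,0,0.6])

```text
t: 38.57
position: [0.5545, 0.306, 0.0939]
tcp_rot: [0.0, 0.857, 0.515, 0.001]
contact_force: [-0.2, 0.3, -0.2]
width: 0.0513
```

```bash
python3 st.py; python3 -c "
from h import *
from plant import *
plan(get_obs(),[.5757,.2936],-28)
d=get_image('scene');np.savez('sl.npz',**d);seat('sl.npz','sl.npz')
p=proj(d,[[.5757,.2936,.008]])[0];print(p)
cv2.imwrite('pics/s9.png',cv2.resize(d['image'][230:320,290:400],None,fx=6,fy=6,interpolation=cv2.INTER_CUBIC)[:,:,::-1])"
```

```text
t 38.57 car mm [-47.4 370. ] z 93.9 jaw 62.0 F [-0.2  0.3 -0.2] w 51.3
card -28 grip xy [0.5527 0.3058] z 0.15 (array([ -0.9,  -1.4, -56.1]), array([ 0.001 , -0.0007, -0.0007]))
card -28 grip xy [0.5527 0.3058] z 0.026 (array([-1. , -1.5, 67.9]), array([ 0.001 , -0.0007, -0.0007]))
sl.npz stripe r 110.9 az 239.0 10
sl.npz stripe r 108.8 az 357.1 10
sl.npz stripe r 111.0 az 60.5 26
sl.npz stripe r 110.9 az 239.0 10
sl.npz stripe r 108.8 az 357.1 10
sl.npz stripe r 111.0 az 60.5 26
[330.59198192 281.58018779]
```

View pics/s9.png

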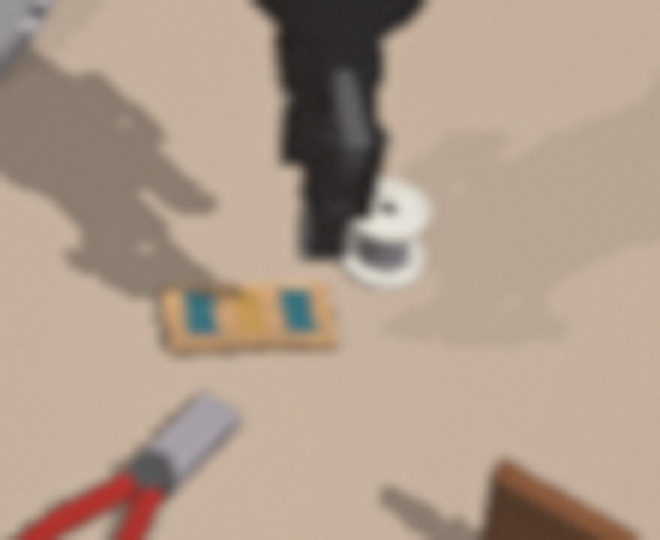

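Emit:
jog_arm(rows=[-1,-1,35,0,0,0,0.54,-1,-1,58,0,0,0,0.54,-1,-1,67,0,0,0,0.54,-1,-1,67,0,0,0,0.54,-1,-1,67,0,0,0,0,-1,-1,67,0,0,0,0,-1,-1,67,0,0,0,0,-1,-1,67,0,0,0,0])

```text
t: 39.28
position: [0.5528, 0.3068, 0.0274]
tcp_rot: [0.0, 0.857, 0.515, 0.001]
contact_force: [0.5, -0.4, 5.2]
width: 0.0337
```

```bash
python3 -c "
from h import *
ins((-186,0.7),.0628)
from plant import *
plan(get_obs(),[.5757,.2936],-28)"
```

```text
t 39.28 car mm [-48.9 371. ] z 27.4 jaw 62.0 F [ 0.5 -0.4  5.2] w 33.7
(array([-381.4,  101.8,  -36.1]), array([ 0.002 , -0.0017, -0.6153]))
card -28 grip xy [0.5527 0.3058] z 0.15 (array([  -0.6,    0.5, -122.6]), array([ 0.0014, -0.0022,  0.0008]))
card -28 grip xy [0.5527 0.3058] z 0.026 (array([-0.9,  0.4,  1.4]), array([ 0.0014, -0.0022,  0.0008]))
```

Emit:
jog_arm(rows=[0,0,-40,0,0,0,0,0,0,-80,0,0,0,0,-381,102,-112,0,0,-0.615,0,-381,102,-112,0,0,-0.615,0,-381,102,-112,0,0,-0.615,0,-381,102,-112,0,0,-0.615,0,-381,102,-112,0,0,-0.615,0,-381,102,-112,0,0,-0.615,0,-381,102,-112,0,0,-0.615,0,-381,102,-112,0,0,-0.615,0,-381,102,-112,0,0,-0.615,0,-381,102,-112,0,0,-0.615,0])

```text
t: 40.28
position: [0.4619, -0.0835, 0.1386]
tcp_rot: [0.001, 0.663, 0.749, -0.001]
contact_force: [0.4, -0.2, -0.4]
width: 0.0332
```

Emit:
jog_arm(rows=[0,0,0,0,0,0,0,0,0,0,0,0,0,0,0,0,0,0,0,0,0])

```text
t: 40.53
position: [0.4641, -0.0773, 0.1384]
tcp_rot: [0.0, 0.661, 0.751, 0.001]
contact_force: [0.4, 0.9, 0.2]
width: 0.0333
```

```bash
python3 -c "
from h import *
ins((-186,0.7),.0625)"
```

```text
t 40.53 car mm [-185.8    1.3] z 138.4 jaw 97.3 F [0.4 0.9 0.2] w 33.3
(array([-0.6, -0.3, 75.9]), array([ 0.0015, -0.0001,  0.0001]))
```

Emit:
jog_arm(rows=[-0.5,0,40,0,0,0,0,-0.5,0,75.5,0,0,0,0,-0.5,0,75.5,0,0,0,0,-0.5,0,75.5,0,0,0,0,-0.5,8,75.5,0,0,0,0,-0.5,18,75.5,0,0,0,0,-0.5,28,75.5,0,0,0,0,-0.5,37,75.5,0,0,0,0,-0.5,44,75.5,0,0,0,0,-0.5,48,75.5,0,0,0,0,-0.5,50,75.5,0,0,0,0,-0.5,51,75.5,0,0,0,0])

```text
t: 41.53
position: [0.5144, -0.072, 0.0624]
tcp_rot: [0.0, 0.661, 0.751, 0.0]
contact_force: [0.2, 0.5, -0.5]
width: 0.0337
```

Emit:
jog_arm(rows=[0,1,0,0,0,0,0,0,2,0,0,0,0,0,0,2,0,0,0,0,0])

```text
t: 41.78
position: [0.5158, -0.0719, 0.0623]
tcp_rot: [-0.0, 0.661, 0.751, -0.0]
contact_force: [-0.7, 0.9, 0.2]
width: 0.0337
```

```bash
python3 -c "
from h import *
ins((-134.4,0.7),.0625)"
```

```text
t 41.78 car mm [-1.337e+02  1.000e-01] z 62.3 jaw 97.3 F [-0.7  0.9  0.2] w 33.7
(array([ 0.6, -0.7, -0.2]), array([-0.0006,  0.0001, -0.0003]))
```

Emit:
jog_arm(rows=[0,1,0,0,0,0,0,0,2,0,0,0,0,0,0,3,0,0,0,0,0,0,3,0,0,0,0,0])

```text
t: 42.12
position: [0.5162, -0.0723, 0.0617]
tcp_rot: [-0.002, 0.661, 0.75, -0.002]
contact_force: [-7.8, -0.7, 1.1]
width: 0.0337
```

```bash
python3 st.py
```

```text
t 42.12 car mm [-133.4   -0.3] z 61.7 jaw 97.2 F [-7.8 -0.7  1.1] w 33.7
```

Emit:
jog_arm(rows=[0,-1,0,0,0,0,0,0,-1.5,0,0,0,0,0.5,0,-1.5,0,0,0,0,0.5,0,-1.5,-40,0,0,0,0.5,0,-1.5,-80,0,0,0,0.5,-6,40,-110,0,0,0,0.5,-12,80,-110,0,0,0,0.5,-18,118,-110,0,0,0,0.5,-24,155,-110,0,0,0,0.5,-24,173.5,-110,0,0,0,0.5,-24,173.5,-110,0,0,0,0.5,-24,173.5,-110,0,0,0,0.5])

```text
t: 43.12
position: [0.6952, -0.0725, 0.1717]
tcp_rot: [-0.0, 0.661, 0.751, 0.001]
contact_force: [-0.2, -0.5, 0.8]
width: 0.0429
```

```bash
python3 -c "
from plant import *
from h import *
o=get_obs();where(o);print(go(o,[*wor([.0432,-.0240]),.117],97.3))
check();seat();inlays('teal','sl.npz');inlays('teal')"
```

```text
t 43.12 car mm [ 44.1 -23.3] z 171.7 jaw 97.3 F [-0.2 -0.5  0.8] w 42.9
(array([-0.8, -1. , 54.7]), array([ 0.0006, -0.0009,  0.0003]))
stops top
[[67.4, 59.8, 20.0], [67.6, 240.0, 16.0], [67.6, 119.8, 17.0], [67.6, 180.8, 17.0]] turret mod60 0.09572475301521087 coh 0.9989399488557593
stops scene
[[66.9, 61.3, 12.0]] turret mod60 1.309604047586929 coh 1.0
knob (array([310.79591837, 162.97959184]), np.int32(49)) (array([233.25925926, 199.01851852]), np.int32(54))
knob tri z 0.1009 err 0.0011 car [ 41.3 -24. ] az -30.2
sl.npz stripe r 108.6 az 240.1 13
sl.npz stripe r 108.1 az 357.6 13
sl.npz stripe r 110.3 az 61.7 28
tl.npz stripe r 110.3 az 359.7 30
tl.npz stripe r 110.6 az 60.1 32
tl.npz stripe r 109.0 az 180.7 36
tl.npz teal inlay r 87.0 az 180.7 25
tl.npz teal inlay r 130.9 az 180.1 26
```

Teal is home in the gate nest (r≈109). Grip the knob.

Emit:
jog_arm(rows=[-0.5,-1,30,0,0,0,0.5,-0.5,-1,52,0,0,0,0.5,-0.5,-1,52,0,0,0,0.5,-0.5,-1,52,0,0,0,0,-0.5,-1,52,0,0,0,0,-0.5,-1,52,0,0,0,0,-0.5,-1,52,0,0,0,0,-0.5,-1,52,0,0,0,0])

```text
t: 43.88
position: [0.693, -0.0734, 0.1214]
tcp_rot: [-0.0, 0.661, 0.751, 0.0]
contact_force: [-4.9, 2.3, 1.4]
width: 0.0232
```

```bash
python3 st.py
```

```text
t 43.88 car mm [ 41.8 -23.9] z 121.4 jaw 97.3 F [-4.9  2.3  1.4] w 23.2
```

Emit:
jog_arm(rows=[0,0,-8,0,0,0,0,0,0,-16,0,0,0,0,0,0,-16,0,0,0,0,5.9,2.9,-16,0,0,0,0,12.1,5,-16,0,0,0,0,18.5,6.3,-16,0,0,0,0,25,6.7,-16,0,0,0,0,31.5,6.3,-16,0,0,0,0,37.9,5,-16,0,0,0,0,44.1,2.9,-16,0,0,0,0,50,0,-16,0,0,0,0,50,0,-16,0,0,0,0])

```text
t: 44.88
position: [0.6854, -0.0218, 0.1364]
tcp_rot: [-0.001, 0.66, 0.751, -0.0]
contact_force: [-3.4, -0.7, -9.9]
width: 0.0232
```

Emit:
jog_arm(rows=[0,0,1,0,0,0,0,0,0,1,0,0,0,0])

```text
t: 45.05
position: [0.6866, -0.0234, 0.1353]
tcp_rot: [-0.0, 0.66, 0.751, 0.0]
contact_force: [-2.6, -0.8, -9.2]
width: 0.0232
```

```bash
python3 st.py; python3 -c "
from h import *
check();seat()"
```

```text
t 45.05 car mm [41.8 26.5] z 135.3 jaw 97.3 F [-2.6 -0.8 -9.2] w 23.2
stops top
[[67.1, 59.7, 19.0], [67.7, 119.4, 21.0], [68.0, 177.3, 14.0]] turret mod60 -1.2270075195795531 coh 0.9936496589348407
stops scene
[[66.7, 353.0, 8.0], [71.0, 61.4, 21.0]] turret mod60 -2.8447950195943714 coh 0.904718959118109
knob (None, 0) (None, 0)
sl.npz stripe r 113.3 az 122.6 13
sl.npz stripe r 107.6 az 357.3 12
sl.npz stripe r 109.4 az 61.0 31
tl.npz stripe r 109.5 az 59.2 33
tl.npz stripe r 110.6 az 119.3 37
```

Emit:
jog_arm(rows=[0,0,3,0,0,0,0,0,0,3,0,0,0,0.5,0,0,3,0,0,0,0.5,0,0,3,0,0,0,0.5,0,0,-35,0,0,0,0.5,0,0,-70,0,0,0,0.5,40,0,-90,0,0,0,0.5,80,-10,-90,0,0,0,0.5,120,-20,-90,0,0,0,0.5,160,-30,-90,0,0,0,0.5,200,-40,-90,0,0,0,0.5,240,-60,-90,0,0,0,0.5])

```text
t: 46.15
position: [0.5999, 0.206, 0.2269]
tcp_rot: [0.001, 0.661, 0.751, 0.002]
contact_force: [0.7, 1.0, -0.5]
width: 0.0434
```

Emit:
jog_arm(rows=[0,0,0,0,0,0,0.5,0,0,0,0,0,0,0.5,0,0,0,0,0,0,0.5,0,0,0,0,0,0,0.5])

```text
t: 46.48
position: [0.6005, 0.2014, 0.2259]
tcp_rot: [0.001, 0.662, 0.75, 0.0]
contact_force: [-0.8, -0.6, -0.1]
width: 0.043
```

```bash
python3 st.py; python3 -c "
from h import *
s,t=check();seat('tl.npz','sl.npz')
a=cv2.resize(t['image'][125:245,240:365],None,fx=4.8,fy=4.8,interpolation=cv2.INTER_CUBIC);cv2.imwrite('pics/end.png',a[:,:,::-1])"
```

```text
t 46.48 car mm [-15.  260.4] z 225.9 jaw 97.2 F [-0.8 -0.6 -0.1] w 43.0
stops top
[[67.4, 0.1, 19.0], [67.9, 301.3, 18.0], [67.4, 61.1, 19.0], [67.6, 240.0, 16.0], [67.9, 120.5, 19.0], [68.0, 180.9, 17.0]] turret mod60 0.6390788708116729 coh 0.9986559467436538
stops scene
[[67.3, 355.5, 9.0], [70.9, 61.6, 20.0]] turret mod60 -1.4903246001444364 coh 0.9491938429823733
knob (array([293.20634921, 163.9047619 ]), np.int32(63)) (array([241.44262295, 206.45901639]), np.int32(61))
knob tri z 0.1023 err 0.0016 car [43.7 26. ] az 30.8
tl.npz stripe r 129.8 az 0.2 44
tl.npz stripe r 108.4 az 0.3 34
tl.npz stripe r 85.3 az 0.1 45
tl.npz stripe r 109.5 az 300.8 32
tl.npz stripe r 109.5 az 60.1 33
tl.npz stripe r 109.4 az 241.3 34
tl.npz stripe r 110.5 az 120.9 37
sl.npz stripe r 110.9 az 240.3 9
sl.npz stripe r 113.0 az 123.7 15
sl.npz stripe r 107.6 az 357.6 13
sl.npz stripe r 109.6 az 61.6 28
```

View pics/end.png

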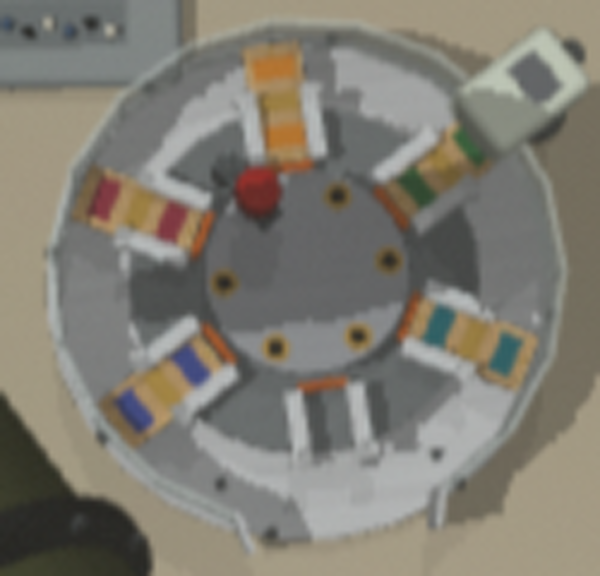

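```bash
python3 -c "
from plant import *
print(hand_in())"
```

```text
the job is handed in; nothing more can be done
None
```

I loaded all five cards into the carousel and handed the job in after about 46 s of robot time. They fill the nests without a gap: blue in nest0, red in nest1, orange in nest2, green in nest3 and teal in nest4. The turret was turned to its first hole before loading and indexed one hole after each card, including the last.

**Last checks, all from the camera images:**
- **Cards:** their brass stripes read 108.4 to 110.5 mm from the axis in the top view, against 108 mm nominal. The scene camera read teal to within 3 mm; one of its stripes, blue's, read 113 mm, less reliable. I judge all five to be within the 6 mm limit.
- **Turret:** it stands about 0.6° off a whole step in the top view, with the empty nest in the gate. The scene camera read about 1.5° off the other way, but it saw only two of the stops.
- **Plunger:** the knob sits 102 mm high, against about 110 mm when the pin rides on the plate, so I judge the pin to be home.
- **Arm:** it was about 26 cm from the carousel axis and 0.23 m up, touching nothing.

**What did not go cleanly:**
- The first index overshot by about 7°. I lifted the plunger again and turned it back into the hole before letting go.
- I let blue back out about 1 mm on release, so it sits slightly further out than the rest.
- The teal card was knocked aside about 4 cm during the run; I measured it again before picking it up.
- I did not measure the rest of the bench after the run. No contact with it showed in the forces or the pictures I viewed.

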